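# Index the specimen holder and clear the microscope bench

## Task

Put the microscope bench away after inspection: turn the round specimen holder in its nest, by its finger stud and without lifting it out of the nest, until its flat faces the alignment bar, and slide the bar fully home so that it rests against the flat. Lay both T-shaped stage clamps flat and right way up in the matching compartments of the tray, and pack all the specimen jars and cartons that are out upright on the floor of the open wooden box. Leave the mouse, the oil bottle and the notebook alone.

Things in the scene. Friction and masses are not known exactly. Their poses are not given: they have to be found in the camera images.
- stage: fixed grey indexing stage, base plate 20 mm thick (x from -99 to +79 mm, y +-76 mm). Origin at the underside of the plate below the nest centre. A round nest wall (inner radius 61 mm, 10 mm high, top at z = 30 mm) surrounds the holder except on the stage's -x side, where the alignment bar is
- holder: loose aluminium disc in the nest, 120 mm diameter, 10 mm thick, about 0.3 kg, resting at stage z = 20 mm; a 72 mm long flat is cut on its own -x side, 48 mm from the centre; a black finger stud stands across from the flat. Origin at the centre of its underside, z up. Polished: it turns easily, with 1.2 mm play; properly turned, its x axis points along the stage's x axis
- stud (a point): top of the finger stud, a black upright pin of 14 mm diameter standing 26 mm above the holder's upper face, 42 mm from the holder's centre on its +x side
- flat_mid (a point): middle of the holder's flat edge, half way up its thickness
- bar (a joint): travel of the alignment bar (m): 0 is fully out, it grows as the bar is pushed towards the nest along the stage's +x; the bar meets a properly turned flat at about 0.030, but stops at about 0.018 against the round part of the disc. Its guide resists with about 2.5 N and it stays where it is left; it squares up a flat that is up to about 5 degrees off
- bar_face (a point): middle of the bar's face that meets the flat. The steel bar is 70 mm long (along stage y) and 14 mm thick; behind the face, centred 10 mm back along -x, stands a black push tab 8 mm thick (x) and 40 mm wide (y), whose top is at stage z = 54 mm and which rises 24 mm above the bar's top (z = 30 mm)
- crate: fixed open wooden box, outside 222 (its x) x 74 (its y) x 32 mm high, walls and floor 5 mm: inside 212 x 64 mm. Origin at the centre of its underside. Four items fit only in one row along its x
- crate_in (a point): centre of the wooden box's inner floor
- tray: fixed grey tray, 132 (x) x 139 (y) mm, floor 5 mm thick, wall tops 13 mm above the bench; two T-shaped compartments side by side, lying along x with their heads at contrary ends. Origin at the centre of its underside; either clamp may go in either compartment
- slot_a (a point): centre, on its floor, of the tray compartment on the tray's +y side: a T-shaped recess 122 mm long, 62 mm wide at the head and 30 mm wide at the shank (3 mm play all round), whose head end is towards the tray's +x; a clamp lying properly in it has its origin at this point
- slot_b (a point): centre, on its floor, of the tray compartment on the tray's -y side: a T-shaped recess 122 mm long, 62 mm wide at the head and 30 mm wide at the shank (3 mm play all round), whose head end is towards the tray's -x; a clamp lying properly in it has its origin at this point
- clamp1: loose T-shaped steel clamp, a 6 mm plate 116 mm long, 0.14 kg: shank 84 x 24 mm (x -58 to +26 mm), head 32 x 56 mm at its +x end (x 26 to 58). An upright grip rib 12 mm wide, 44 mm long (along x, centred at x = +10 mm) rises to 32 mm above the underside. Origin under the middle of its length, z up
- clamp2: loose T-shaped steel clamp, a 6 mm plate 116 mm long, 0.14 kg: shank 84 x 24 mm (x -58 to +26 mm), head 32 x 56 mm at its +x end (x 26 to 58). An upright grip rib 12 mm wide, 44 mm long (along x, centred at x = +10 mm) rises to 32 mm above the underside. Origin under the middle of its length, z up
- jar1: upright glass specimen jar with grey cap, a plain cylinder outside, 52 mm diameter, 60 mm high, about 0.16 kg; origin at the centre of its underside, z up; may be absent
- jar2: upright glass specimen jar with grey cap, a plain cylinder outside, 52 mm diameter, 60 mm high, about 0.16 kg; origin at the centre of its underside, z up; may be absent
- carton1: closed cardboard specimen carton, 46 (its x) x 54 (its y) x 60 mm high, about 0.13 kg; origin at the centre of its underside, z up; may be absent
- carton2: closed cardboard specimen carton, 46 (its x) x 54 (its y) x 60 mm high, about 0.13 kg; origin at the centre of its underside, z up; may be absent
- mouse: bystander: computer mouse, 105 x 58 x 32 mm, near the work; origin at the centre of its underside
- oil_bottle: bystander: upright amber oil bottle, 48 mm diameter, 110 mm high, beyond the work; origin at the centre of its underside
- notebook: bystander: blue notebook lying flat, 100 x 150 x 18 mm, near the work; origin at the centre of its underside
Not all that is in view belongs to the job. There is more than one size of the holder; the job needs the smallest.

How it is judged:
By the outcome, as a careful person would: the job done as asked, in the order asked, and still so for the second after the job is handed in, with the robot touching nothing.
Of jar1, jar2, carton1, carton2 only 3 to 4 are there at a start; the rules pass over those that are not, and their reading is None.
At some moment in a run one of jar1, jar2, carton1, carton2, clamp1, clamp2 may be knocked a few centimetres aside while the robot is not near it.
It also fails if it takes over 208 s, if anything falls off the work surface, if the arm or the gripper's body presses on something with over 40 N, if the wrist force passes 120 N, or if a joint passes its speed limit or range.

## Robot

A 6-joint arm with a two-finger parallel gripper is mounted at the origin on the work surface. World frame = base frame: x ahead of the robot, y to its left, z up, the work surface at z = 0. Lengths are in m, angles in rad, forces in N, time in s.
With the tool pointing down it reaches from about 0.35 to 0.775 m from the base axis. Payload 5.5 kg.
Tool frame: the origin (TCP) lies at the very end of the fingers, on their centre line; the grasp point (between the pads) lies 19 mm behind it; z points along the fingers, y is the line along which they close (so a half turn about z gives the same grasp; the last joint's range is limited). The gripper opens to 85 mm and grips with 20 to 120 N. Pads are 22 mm wide; open, the fingers measure 114 mm over their backs; the gripper's body (76 mm by 85 mm) begins 54 mm behind the grasp point. The pads swing forward as they close: fully open they stand 13 mm farther back than shut.
Start: joints at [-1.46, 0.313, 0.046, 1.304, 0, 1.431], TCP at [0.143, -0.557, 0.231] pointing down, gripper open.
Joint ranges: [-2.76, 2.76], [-0.86, 1.69], [-1.03, 1.26], [-2.2, 2.34], [-1.47, 1.5], [-3.14, 3.14]. Speed limits (rad/s): [2.57, 2.57, 3.14, 3.14, 3.14, 3.14].

## Interface

Orientations are given as a 3x3 rotation matrix whose columns are the frame's x, y, z axes.
In Python, from workcell import * gives the robot as it stands.
- The arm moves only by the shell command python3 -m pendant 'ROWS' [OPENING]. ROWS is JSON, a list of rows, each an object of numbers: "dx", "dy", "dz": the shift along the tool's x, y, z in cm; "wx", "wy", "wz": the turn, a rotation vector about the tool's x, y, z in degrees. In form: [{"dx": .., "dy": .., "dz": .., "wx": .., "wy": .., "wz": ..}, ...]. A call has 1 to 8 rows; each row is the pose to reach, as a shift and turn from the pose commanded when the call began, along the tool's axes at that moment; what a row does not reach only later rows make up. A row lasts 1/12 s, in which the tool goes at most 41.7 mm and 7.16 degrees, less where a joint would pass 70% of its speed; a pose out of reach is approached as far as the arm can. A call with a gripper value outside its range is refused whole. OPENING is the opening, from 0 (shut) to 1 (fully open), set as the call begins (- or left out, the last holds). The fingers move at their own pace and stop on an object; the grip force is fixed at half the most. Time passes only in rows, so rows that repeat a pose let the fingers close. It gives the time, the measured TCP pose, the force, the opening and the grip force at its end, in the units of the state.
- get_state(): the state, without advancing time (a new reading comes with each control period).
- get_image(name): name is "side" or "top"; returns (picture, depth): 400x640x3 uint8, red, green, blue; 400x640 float32, m along the optical axis (not along the pixel's ray), 0 where there is no reading.
- calibration(name): a dict with "fovy" (degrees; the focal length in pixels is half the picture's height over the tangent of half this angle, whatever the lens; pixels are square), "cx", "cy" (the principal point, pixels), "k1" (the pictures are not rectified: a ray, as slopes to the right and down, at radius r is drawn at 1 + k1 r^2 times it, then the intrinsics apply), "cam_to_world" (4x4, takes a point from camera to world coordinates). Camera axes: x right, y down, z forward; pixel columns grow to the right and rows downward; lengths in m; the calibration is good to about 2 mm. A picture is of the moment at which its call begins. calibration takes no time and is no camera call.
- hand_in(): hands the job in; it is judged then, once.
The state is a dict: "time_s": time; "joints": joint angles; "joint_velocities": joint speeds; "effort": joint torques, N m; "position": TCP position; "orientation": TCP orientation; "ft_force": force on the tool from outside, world axes, zero at the start; "wrist_torque": the same for the moment, N m; "grip_width": finger opening in m; "gripper_force": force on a finger pad.
Only numpy, scipy, OpenCV 4.12 (cv2) and the standard library are available. Lean on these libraries where they do the work, as an engineer would, in place of code of your own. Each camera call takes 0.05 s, during which the arm holds its last target. There are 200 camera calls.

## Working session

There is one attempt and no reset: what is moved stays moved. The work goes in short steps, Python scripts to look and compute and a shell command to move; the robot and the scene stay as the last step left them, time stands still between calls to the robot, and variables do not carry over. Pictures are saved under pics/ and viewed, at most 14 in all, crops included, and the job is handed in when it is done.

```bash
mkdir -p pics; cat > h.py <<'E'
from workcell import *
import numpy as np, cv2
def cam(n):
    c=calibration(n); f=200/np.tan(np.radians(c["fovy"]/2)); return c,f
def rays(n,uv):
    c,f=cam(n); uv=np.atleast_2d(np.array(uv,float))
    K=np.array([[f,0,c["cx"]],[0,f,c["cy"]],[0,0,1]])
    d=cv2.undistortPoints(uv[:,None,:],K,np.array([c["k1"],0,0,0.]))[:,0]
    T=np.array(c["cam_to_world"]); return T[:3,3],np.c_[d,np.ones(len(d))]@T[:3,:3].T
def onplane(n,uv,z):
    o,d=rays(n,uv); return o+d*((z-o[2])/d[:,2])[:,None]
def cloud(n,dep):
    v,u=np.mgrid[0:400,0:640]; o,d=rays(n,np.c_[u.ravel(),v.ravel()])
    return (o+d*dep.reshape(-1,1)).reshape(400,640,3)
def snap(tag):
    out={}
    for n in("top","side"):
        im,de=get_image(n); cv2.imwrite(f"pics/{n}_{tag}.png",im[:,:,::-1]); np.save(f"pics/{n}_{tag}.npy",de); out[n]=(im,de)
    return out
E
python3 - <<'E'
from h import *
s=snap("0")
for n in s: print(n,calibration(n),(s[n][1]>0).mean())
print(get_state())
E
```

```text
top {'fovy': 48.44587209570307, 'cx': 313.531301353586, 'cy': 196.78952387230885, 'k1': -0.09370326840962362, 'cam_to_world': array([[-0.00167266, -0.98798009,  0.15457212,  0.36887419],
       [-0.99999256,  0.00218983,  0.00317557,  0.05138054],
       [-0.00347589, -0.15456565, -0.98797641,  1.27286998],
       [ 0.        ,  0.        ,  0.        ,  1.        ]])} 0.99612890625
side {'fovy': 54.771903124019076, 'cx': 316.32662351761127, 'cy': 200.29919081277788, 'k1': -0.06928505390624315, 'cam_to_world': array([[-0.80014431, -0.32306731,  0.50536779,  0.04717933],
       [-0.59944631,  0.45994987, -0.65506506,  0.72486093],
       [-0.02081374, -0.82708744, -0.56168778,  0.64886775],
       [ 0.        ,  0.        ,  0.        ,  1.        ]])} 0.99621875
{'time_s': 0.1, 'joints': array([-1.45961841e+00,  3.13935721e-01,  4.50876730e-02,  1.30356869e+00,
       -1.59594687e-06,  1.43121105e+00]), 'joint_velocities': array([ 0.00018913, -0.0030985 ,  0.00189275, -0.00125392,  0.00201635,
        0.00141527]), 'effort': array([ 3.01974847e-03, -4.81721449e+01,  2.99246871e+01,  1.26876266e-02,
       -2.19594499e-04, -1.66683145e-05]), 'position': array([ 0.1426311 , -0.55657083,  0.23049008]), 'orientation': array([[ 9.68723341e-01,  2.48143218e-01, -1.81369095e-04],
       [ 2.48143183e-01, -9.68722028e-01,  1.61022948e-03],
       [ 2.23871286e-04, -1.60487238e-03, -9.99998687e-01]]), 'ft_force': array([-1.19903209, -0.43020679, -0.36925002]), 'wrist_torque': array([ 0.00775701, -0.0209259 , -0.01964503]), 'gripper_force': 0.0, 'grip_width': 0.08539973822217971}
```

View pics/top_0.png

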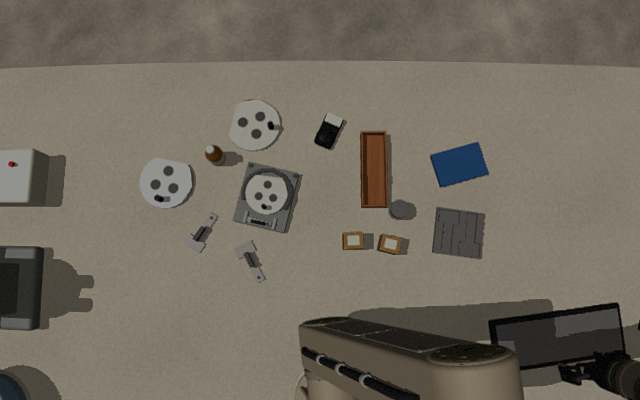

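View pics/side_0.png

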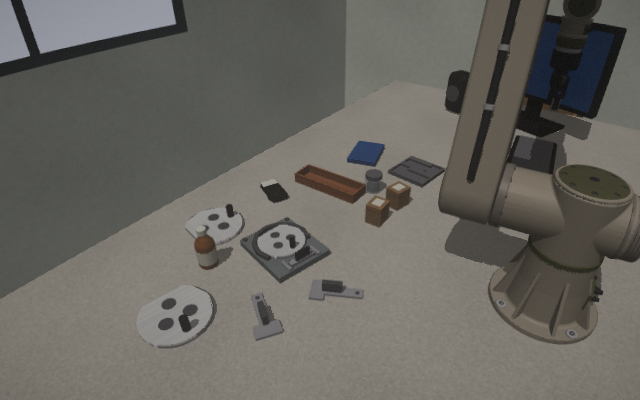

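Top view: the three discs are at (255,124), (166,183) and (267,194). The one in the nest at (267,194) looks smallest; I'll check its diameter. Its stud is at (265,207), on the bar side. The bar is at about (258,222), the clamps at (203,232) and (251,262), the box at (374,170) and the tray at (459,233). The cartons are at (353,241) and (390,244), and one jar is at (402,209). The mouse, bottle and notebook are at (329,131), (214,155) and (460,164).

```bash
python3 - <<'E'
from h import *
im=cv2.imread("pics/top_0.png"); de=np.load("pics/top_0.npy")
P=cloud("top",de); np.save("pics/P0.npy",P)
def comp(roi,zlo,zhi,name,extra=None):
    u0,v0,u1,v1=roi; Q=P[v0:v1,u0:u1]; m=((Q[...,2]>zlo)&(Q[...,2]<zhi)).astype(np.uint8)
    n,l,st,c=cv2.connectedComponentsWithStats(m)
    for i in range(1,n):
        if st[i,4]<12: continue
        pts=Q[l==i]; r=cv2.minAreaRect((pts[:,:2]*1000).astype(np.float32))
        print(name,st[i,4],"uv",(c[i]+[u0,v0]).round(1),"mean",pts.mean(0).round(4),"rect c",np.round(r[0],1),"size",np.round(r[1],1),"ang",round(r[2],1),"zmax",pts[:,2].max().round(3))
print("bench z",[P[v,u,2].round(4) for v,u in((300,150),(270,450),(100,400))])
comp((225,95,290,152),.006,.05,"discB"); comp((135,150,200,215),.006,.05,"discA"); comp((228,155,305,238),.024,.034,"nest"); comp((228,155,305,238),.012,.08,"stage")
comp((228,155,305,238),.042,.08,"stud/tab")
comp((355,125,392,212),.022,.045,"box"); comp((385,195,420,222),.05,.07,"jar")
comp((335,225,410,260),.05,.07,"carton"); comp((425,200,495,265),.008,.03,"tray")
comp((180,205,225,258),.004,.05,"clA"); comp((228,238,275,290),.004,.05,"clB")
comp((180,205,225,258),.02,.05,"ribA"); comp((228,238,275,290),.02,.05,"ribB")
comp((425,135,495,190),.01,.03,"note"); comp((310,105,350,155),.01,.06,"mouse")
a=cv2.resize(im[150:290,175:315],(560,560),interpolation=cv2.INTER_CUBIC)
cv2.imwrite("pics/crop1.png",a)
E
```

```text
bench z [np.float64(-0.0027), np.float64(-0.0007), np.float64(0.0008)]
discB 1980 uv [253.9 124.6] mean [0.7826 0.2314 0.0135] rect c [783.3 227.9] size [142.  155.8] ang 76.7 zmax 0.05
discA 2061 uv [165.5 182.4] mean [0.6095 0.4872 0.0137] rect c [605.9 490.1] size [157.1 145.8] ang 73.7 zmax 0.049
nest 1607 uv [266.4 190.8] mean [0.581  0.1892 0.0296] rect c [582. 189.] size [144.4 133.1] ang 62.4 zmax 0.034
nest 125 uv [259.3 220.4] mean [0.4967 0.2083 0.0279] rect c [498.6 209.4] size [92.3 32.2] ang 76.5 zmax 0.034
stage 3261 uv [265.5 196.7] mean [0.5649 0.1919 0.0261] rect c [567.5 193.4] size [153.4 178.6] ang 76.6 zmax 0.061
stud/tab 23 uv [263. 206.] mean [0.5339 0.1952 0.0554] rect c [534. 195.] size [11.3 10.6] ang 87.4 zmax 0.061
stud/tab 46 uv [257.3 221.6] mean [0.4909 0.2106 0.0526] rect c [491.3 211.4] size [40.   7.6] ang 76.1 zmax 0.058
box 426 uv [374.1 167.2] mean [ 0.6493 -0.1182  0.0307] rect c [ 647.1 -118. ] size [ 75.4 221.3] ang 89.8 zmax 0.037
jar 283 uv [399.7 208. ] mean [ 0.5268 -0.1826  0.0596] rect c [ 526.9 -183.2] size [51.1 49.9] ang 86.1 zmax 0.0
[... 339 characters left out ...]
ng 81.4 zmax 0.02
clA 388 uv [199.9 234.3] mean [0.4586 0.3801 0.0122] rect c [463.6 372.4] size [ 59.3 120.2] ang 49.6 zmax 0.037
clB 372 uv [249.  259.1] mean [0.3887 0.2379 0.012 ] rect c [380.8 232.6] size [117.7  55.9] ang 29.7 zmax 0.039
ribA 83 uv [198.5 233.1] mean [0.4605 0.3795 0.0303] rect c [460.6 380.6] size [13.9 44.4] ang 56.0 zmax 0.037
ribB 79 uv [248.1 259.2] mean [0.3881 0.2375 0.0311] rect c [388.  237.7] size [43.6 12.2] ang 27.6 zmax 0.039
note 1691 uv [459.  163.8] mean [ 0.6619 -0.3699  0.0174] rect c [ 661.9 -371.4] size [101.7 152.7] ang 16.0 zmax 0.027
mouse 628 uv [328.1 130.5] mean [0.7604 0.0125 0.0227] rect c [763.   13.1] size [ 57.2 101.1] ang 65.2 zmax 0.037
```

View pics/crop1.png

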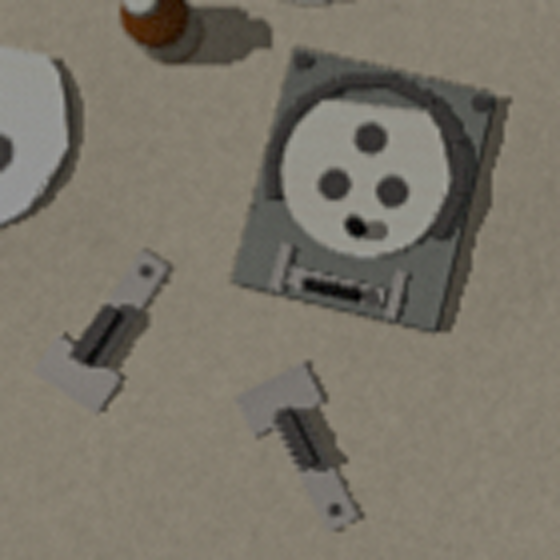

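The disc in the nest is the smallest: about 120 mm, against about 145 mm for the two loose ones. Its flat is at the top of the crop and its stud at (357,226), beside the bar. The tab checks out too: it lies 88 mm from the nest centre, which matches the bar at 0. Next I'll write a small planner and start moving.

```bash
cat > plan.py <<'E'
# prints tool-frame deltas (cm, deg) for successive calls to (x,y,z[m],xang[deg]) tool pointing down
from h import *
from scipy.spatial.transform import Rotation as R
def down(a): a=np.radians(a); c,s=np.cos(a),np.sin(a); return np.array([[c,s,0],[s,-c,0],[0,0,-1.]])
def plan(legs,start=None):
    s=get_state()
    if start is None: p,o=s["position"],s["orientation"]
    else: p,o=np.array(start[:3]),down(start[3])
    print("now",p.round(4),"xang",np.degrees(np.arctan2(o[1,0],o[0,0])).round(1),"j",s["joints"].round(2),"t",s["time_s"])
    for L in legs:
        q=np.array(L[:3]); O=down(L[3]); d=o.T@(q-p)*100; w=R.from_matrix(o.T@O).as_rotvec(degrees=True)
        print(L,"d",d.round(2),"w",w.round(1),"rows>=",int(np.ceil(max(np.linalg.norm(d)/4.17,np.linalg.norm(w)/7.16)-.02))); p,o=q,O
E
python3 - <<'E'
from plan import *
plan([(.30,-.40,.22,65),(.44,-.18,.20,119),(.50,.05,.18,172),(.5357,.195,.12,174.6),(.5357,.195,.035,174.6)])
E
```

```text
now [ 0.1426 -0.5566  0.2305] xang 14.4 j [-1.46  0.31  0.05  1.3  -0.    1.43] t 0.1
(0.3, -0.4, 0.22, 65) d [ 19.13 -11.26   1.07] w [ -0.1  -0.1 -50.6] rows>= 8
(0.44, -0.18, 0.2, 119) d [25.86  3.39  2.  ] w [  0.   0. -54.] rows>= 8
(0.5, 0.05, 0.18, 172) d [17.21 16.4   2.  ] w [  0.   0. -53.] rows>= 8
(0.5357, 0.195, 0.12, 174.6) d [-1.52 14.86  6.  ] w [ 0.   0.  -2.6] rows>= 4
(0.5357, 0.195, 0.035, 174.6) d [0.  0.  8.5] w [0. 0. 0.] rows>= 3
```

```bash
python3 -m pendant '[{"dx":19.1,"dy":-11.3,"dz":1,"wz":-50.6},{"dx":19.1,"dy":-11.3,"dz":1,"wz":-50.6},{"dx":19.1,"dy":-11.3,"dz":1,"wz":-50.6},{"dx":19.1,"dy":-11.3,"dz":1,"wz":-50.6},{"dx":19.1,"dy":-11.3,"dz":1,"wz":-50.6},{"dx":19.1,"dy":-11.3,"dz":1,"wz":-50.6},{"dx":19.1,"dy":-11.3,"dz":1,"wz":-50.6},{"dx":19.1,"dy":-11.3,"dz":1,"wz":-50.6}]' 0.38
python3 -m pendant '[{"dx":25.9,"dy":3.4,"dz":2,"wz":-54},{"dx":25.9,"dy":3.4,"dz":2,"wz":-54},{"dx":25.9,"dy":3.4,"dz":2,"wz":-54},{"dx":25.9,"dy":3.4,"dz":2,"wz":-54},{"dx":25.9,"dy":3.4,"dz":2,"wz":-54},{"dx":25.9,"dy":3.4,"dz":2,"wz":-54},{"dx":25.9,"dy":3.4,"dz":2,"wz":-54},{"dx":25.9,"dy":3.4,"dz":2,"wz":-54}]'
python3 - <<'E'
from plan import *
plan([(.50,.05,.18,172),(.5357,.195,.12,174.6),(.5357,.195,.035,174.6)])
E
```

```text
now [ 0.1426 -0.5566  0.2305] xang 14.4 j [-1.46  0.31  0.05  1.3  -0.    1.43] t 0.1
(0.5, 0.05, 0.18, 172) d [ 49.67 -49.88   5.14] w [-0.000e+00 -1.000e-01 -1.576e+02] rows>= 22
(0.5357, 0.195, 0.12, 174.6) d [-1.52 14.86  6.  ] w [ 0.   0.  -2.6] rows>= 4
(0.5357, 0.195, 0.035, 174.6) d [0.  0.  8.5] w [0. 0. 0.] rows>= 3validation failed for argument at $[0]...
validation failed for argument at $[0]...
```

```bash
python3 -m pendant '[{"dx":9.5,"dy":-5.6,"dz":0.5,"wx":0,"wy":0,"wz":-25},{"dx":19.1,"dy":-11.3,"dz":1,"wx":0,"wy":0,"wz":-50.6},{"dx":19.1,"dy":-11.3,"dz":1,"wx":0,"wy":0,"wz":-50.6},{"dx":19.1,"dy":-11.3,"dz":1,"wx":0,"wy":0,"wz":-50.6},{"dx":19.1,"dy":-11.3,"dz":1,"wx":0,"wy":0,"wz":-50.6},{"dx":19.1,"dy":-11.3,"dz":1,"wx":0,"wy":0,"wz":-50.6},{"dx":19.1,"dy":-11.3,"dz":1,"wx":0,"wy":0,"wz":-50.6},{"dx":19.1,"dy":-11.3,"dz":1,"wx":0,"wy":0,"wz":-50.6}]' 0.38
python3 - <<'E'
from plan import *
plan([(.44,-.18,.2,119),(.50,.05,.18,172),(.5357,.195,.12,174.6),(.5357,.195,.035,174.6)])
E
```

```text
time_s: 0.77
position: [0.3005, -0.3988, 0.2211]
orientation: [[0.418, 0.909, -0.0], [0.909, -0.418, 0.0], [0.0, -0.0, -1.0]]
ft_force: [-1.0, -0.2, 0.9]
grip_width: 0.0326
gripper_force: 0.0
now [ 0.3005 -0.3988  0.2211] xang 65.3 j [-1.09  0.17 -0.16  1.24 -0.    0.92] t 0.7667
(0.44, -0.18, 0.2, 119) d [25.71  3.54  2.11] w [ -0.   -0.  -53.7] rows>= 8
(0.5, 0.05, 0.18, 172) d [17.21 16.4   2.  ] w [  0.   0. -53.] rows>= 8
(0.5357, 0.195, 0.12, 174.6) d [-1.52 14.86  6.  ] w [ 0.   0.  -2.6] rows>= 4
(0.5357, 0.195, 0.035, 174.6) d [0.  0.  8.5] w [0. 0. 0.] rows>= 3
```

```bash
python3 -m pendant '[{"dx":25.7,"dy":3.5,"dz":2,"wx":0,"wy":0,"wz":-53.7},{"dx":25.7,"dy":3.5,"dz":2,"wx":0,"wy":0,"wz":-53.7},{"dx":25.7,"dy":3.5,"dz":2,"wx":0,"wy":0,"wz":-53.7},{"dx":25.7,"dy":3.5,"dz":2,"wx":0,"wy":0,"wz":-53.7},{"dx":25.7,"dy":3.5,"dz":2,"wx":0,"wy":0,"wz":-53.7},{"dx":25.7,"dy":3.5,"dz":2,"wx":0,"wy":0,"wz":-53.7},{"dx":25.7,"dy":3.5,"dz":2,"wx":0,"wy":0,"wz":-53.7},{"dx":25.7,"dy":3.5,"dz":2,"wx":0,"wy":0,"wz":-53.7}]' >/dev/null
python3 -m pendant '[{"dx":17.2,"dy":16.4,"dz":2,"wx":0,"wy":0,"wz":-53},{"dx":17.2,"dy":16.4,"dz":2,"wx":0,"wy":0,"wz":-53},{"dx":17.2,"dy":16.4,"dz":2,"wx":0,"wy":0,"wz":-53},{"dx":17.2,"dy":16.4,"dz":2,"wx":0,"wy":0,"wz":-53},{"dx":17.2,"dy":16.4,"dz":2,"wx":0,"wy":0,"wz":-53},{"dx":17.2,"dy":16.4,"dz":2,"wx":0,"wy":0,"wz":-53},{"dx":17.2,"dy":16.4,"dz":2,"wx":0,"wy":0,"wz":-53},{"dx":17.2,"dy":16.4,"dz":2,"wx":0,"wy":0,"wz":-53}]' >/dev/null
python3 -m pendant '[{"dx":-1.5,"dy":14.9,"dz":6,"wx":0,"wy":0,"wz":-2.6},{"dx":-1.5,"dy":14.9,"dz":6,"wx":0,"wy":0,"wz":-2.6},{"dx":-1.5,"dy":14.9,"dz":6,"wx":0,"wy":0,"wz":-2.6},{"dx":-1.5,"dy":14.9,"dz":6,"wx":0,"wy":0,"wz":-2.6},{"dx":-1.5,"dy":14.9,"dz":6,"wx":0,"wy":0,"wz":-2.6},{"dx":-1.5,"dy":14.9,"dz":6,"wx":0,"wy":0,"wz":-2.6}]'
python3 - <<'E'
from plan import *
plan([(.5357,.195,.035,174.6)])
E
```

```text
time_s: 2.6
position: [0.5374, 0.1935, 0.1195]
orientation: [[-0.995, 0.1, -0.003], [0.1, 0.995, -0.001], [0.003, -0.001, -1.0]]
ft_force: [0.8, -0.2, 0.7]
grip_width: 0.0327
gripper_force: 0.0
now [0.5374 0.1935 0.1195] xang 174.2 j [ 0.21  0.36 -0.16  1.05 -0.    0.31] t 2.6
(0.5357, 0.195, 0.035, 174.6) d [0.16 0.15 8.45] w [-0.1 -0.2 -0.4] rows>= 3
```

```bash
python3 -m pendant '[{"dx":0.1,"dy":0.1,"dz":3,"wx":-0.1,"wy":-0.2,"wz":-0.3},{"dx":0.1,"dy":0.1,"dz":6,"wx":-0.1,"wy":-0.2,"wz":-0.3},{"dx":0.1,"dy":0.1,"dz":8.4,"wx":-0.1,"wy":-0.2,"wz":-0.3},{"dx":0.1,"dy":0.1,"dz":8.4,"wx":-0.1,"wy":-0.2,"wz":-0.3},{"dx":0.1,"dy":0.1,"dz":8.4,"wx":-0.1,"wy":-0.2,"wz":-0.3}]'
python3 -m pendant '[{"dx":0,"dy":0,"dz":0,"wx":0,"wy":0,"wz":0},{"dx":0,"dy":0,"dz":0,"wx":0,"wy":0,"wz":0},{"dx":0,"dy":0,"dz":0,"wx":0,"wy":0,"wz":0},{"dx":0,"dy":0,"dz":0,"wx":0,"wy":0,"wz":0}]' 0.19
python3 - <<'E'
from h import *
s=snap("1"); im=s["side"][0]
cv2.imwrite("pics/c2.png",cv2.resize(im[170:290,210:360],None,fx=4,fy=4,interpolation=cv2.INTER_CUBIC)[:,:,::-1])
for k in range(6,49,6): a=np.radians(k); print(k,round(-4.2*(1-np.cos(a)),2),round(-4.2*np.sin(a),2))
E
```

```text
time_s: 3.02
position: [0.5361, 0.1921, 0.0368]
orientation: [[-0.995, 0.098, 0.001], [0.098, 0.995, 0.0], [-0.001, 0.0, -1.0]]
ft_force: [0.1, -0.2, -0.2]
grip_width: 0.0328
gripper_force: 0.0
time_s: 3.35
position: [0.5382, 0.1939, 0.0388]
orientation: [[-0.995, 0.095, 0.006], [0.095, 0.995, 0.002], [-0.006, 0.002, -1.0]]
ft_force: [-0.2, -1.0, -0.3]
grip_width: 0.0162
gripper_force: 0.0
6 -0.02 -0.44
12 -0.09 -0.87
18 -0.21 -1.3
24 -0.36 -1.71
30 -0.56 -2.1
36 -0.8 -2.47
42 -1.08 -2.81
48 -1.39 -3.12
```

View pics/c2.png

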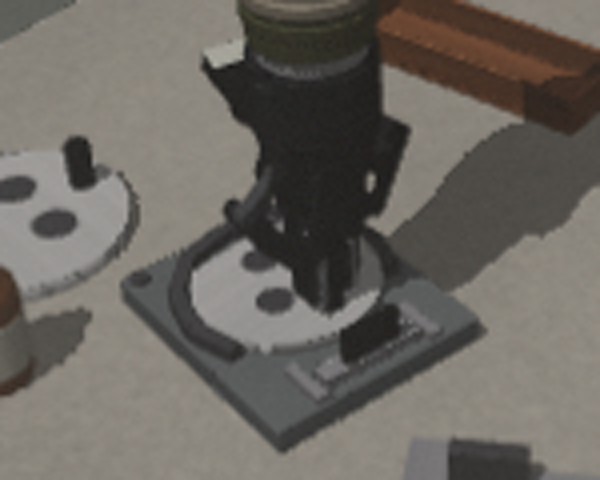

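The picture shows the fingers straddling the stud at about (325,290) in the crop, clear of the tab at (370,335). Next I'll turn it counter-clockwise along the arc.

```bash
python3 -m pendant '[{"dx":-0.02,"dy":-0.44,"dz":0,"wx":0,"wy":0,"wz":-6},{"dx":-0.09,"dy":-0.87,"dz":0,"wx":0,"wy":0,"wz":-12},{"dx":-0.21,"dy":-1.3,"dz":0,"wx":0,"wy":0,"wz":-18},{"dx":-0.36,"dy":-1.71,"dz":0,"wx":0,"wy":0,"wz":-24},{"dx":-0.56,"dy":-2.1,"dz":0,"wx":0,"wy":0,"wz":-30},{"dx":-0.8,"dy":-2.47,"dz":0,"wx":0,"wy":0,"wz":-36},{"dx":-1.08,"dy":-2.81,"dz":0,"wx":0,"wy":0,"wz":-42},{"dx":-1.39,"dy":-3.12,"dz":0,"wx":0,"wy":0,"wz":-48}]'
python3 -m pendant '[{"dx":-0.02,"dy":-0.44,"dz":0,"wx":0,"wy":0,"wz":-6},{"dx":-0.09,"dy":-0.87,"dz":0,"wx":0,"wy":0,"wz":-12},{"dx":-0.21,"dy":-1.3,"dz":0,"wx":0,"wy":0,"wz":-18},{"dx":-0.36,"dy":-1.71,"dz":0,"wx":0,"wy":0,"wz":-24},{"dx":-0.56,"dy":-2.1,"dz":0,"wx":0,"wy":0,"wz":-30},{"dx":-0.8,"dy":-2.47,"dz":0,"wx":0,"wy":0,"wz":-36},{"dx":-1.08,"dy":-2.81,"dz":0,"wx":0,"wy":0,"wz":-42},{"dx":-1.39,"dy":-3.12,"dz":0,"wx":0,"wy":0,"wz":-48}]'
python3 - <<'E'
from plan import *
# centre estimate 0.5772,0.1911
import math
a=360-13.4
plan([(.5772+.042*math.cos(math.radians(b)),.1911+.042*math.sin(math.radians(b)),.036,b) for b in (308.6,346.6)])
E
```

```text
time_s: 4.12
position: [0.548, 0.1615, 0.0375]
orientation: [[-0.733, -0.68, 0.004], [-0.68, 0.733, 0.002], [-0.004, -0.001, -1.0]]
ft_force: [-0.3, 0.2, 0.1]
grip_width: 0.016
gripper_force: 0.2
time_s: 4.78
position: [0.5793, 0.1479, 0.0375]
orientation: [[0.015, -1.0, 0.003], [-1.0, -0.015, 0.001], [-0.001, -0.003, -1.0]]
ft_force: [0.1, 1.1, -0.3]
grip_width: 0.0159
gripper_force: 0.2
now [0.5793 0.1479 0.0375] xang -89.1 j [ 0.12  0.48 -0.21  0.88  0.   -1.47] t 4.7833
(0.6034029430617943, 0.15827614015840963, 0.036, 308.6) d [-1.   -2.43  0.16] w [ -0.2   0.  -37.7] rows>= 6
(0.6180565868847947, 0.18136658805324538, 0.036, 346.6) d [-0.89 -2.59  0.  ] w [  0.   0. -38.] rows>= 6
```

```bash
python3 -m pendant '[{"dx":-0.03,"dy":-0.44,"dz":0,"wx":0,"wy":0,"wz":-6},{"dx":-0.11,"dy":-0.86,"dz":0.05,"wx":0,"wy":0,"wz":-12},{"dx":-0.25,"dy":-1.27,"dz":0.1,"wx":0,"wy":0,"wz":-18},{"dx":-0.42,"dy":-1.66,"dz":0.1,"wx":0,"wy":0,"wz":-24},{"dx":-0.65,"dy":-2.0,"dz":0.1,"wx":0,"wy":0,"wz":-30},{"dx":-0.92,"dy":-2.36,"dz":0.1,"wx":0,"wy":0,"wz":-36},{"dx":-1.0,"dy":-2.43,"dz":0.1,"wx":0,"wy":0,"wz":-37.7}]'
python3 -m pendant '[{"dx":-0.02,"dy":-0.44,"dz":0,"wx":0,"wy":0,"wz":-6},{"dx":-0.09,"dy":-0.87,"dz":0,"wx":0,"wy":0,"wz":-12},{"dx":-0.21,"dy":-1.3,"dz":0,"wx":0,"wy":0,"wz":-18},{"dx":-0.36,"dy":-1.71,"dz":0,"wx":0,"wy":0,"wz":-24},{"dx":-0.56,"dy":-2.1,"dz":0,"wx":0,"wy":0,"wz":-30},{"dx":-0.8,"dy":-2.47,"dz":0,"wx":0,"wy":0,"wz":-36},{"dx":-0.89,"dy":-2.59,"dz":0,"wx":0,"wy":0,"wz":-38},{"dx":-0.89,"dy":-2.59,"dz":0,"wx":0,"wy":0,"wz":-38}]'
python3 -m pendant '[{"dx":0,"dy":0,"dz":0,"wx":0,"wy":0,"wz":0},{"dx":0,"dy":0,"dz":0,"wx":0,"wy":0,"wz":0},{"dx":0,"dy":0,"dz":0,"wx":0,"wy":0,"wz":0},{"dx":0,"dy":0,"dz":0,"wx":0,"wy":0,"wz":0}]'
python3 - <<'E'
from plan import *
plan([(.6181,.1814,.036,346.6)])
E
```

```text
time_s: 5.37
position: [0.604, 0.1584, 0.0366]
orientation: [[0.623, -0.782, 0.004], [-0.782, -0.623, 0.001], [0.002, -0.004, -1.0]]
ft_force: [-0.1, -0.5, -0.2]
grip_width: 0.0159
gripper_force: 0.3
time_s: 6.03
position: [0.6184, 0.1816, 0.0367]
orientation: [[0.972, -0.236, 0.004], [-0.236, -0.972, 0.001], [0.003, -0.002, -1.0]]
ft_force: [0.0, 0.2, 0.1]
grip_width: 0.0163
gripper_force: 0.0
time_s: 6.37
position: [0.6183, 0.181, 0.0366]
orientation: [[0.971, -0.238, 0.004], [-0.238, -0.971, 0.001], [0.003, -0.002, -1.0]]
ft_force: [0.1, 0.0, 0.1]
grip_width: 0.016
gripper_force: 0.0
now [0.6183 0.181  0.0366] xang -13.8 j [ 0.16  0.56 -0.07  0.94  0.   -2.74] t 6.3667
(0.6181, 0.1814, 0.036, 346.6) d [-0.03 -0.04  0.06] w [-0.1 -0.2 -0.4] rows>= 1
```

```bash
python3 -m pendant '[{"dx":0,"dy":0,"dz":0,"wx":0,"wy":0,"wz":0.4},{"dx":0,"dy":0,"dz":0,"wx":0,"wy":0,"wz":0.4},{"dx":0,"dy":0,"dz":0,"wx":0,"wy":0,"wz":0.4},{"dx":0,"dy":0,"dz":0,"wx":0,"wy":0,"wz":0.4},{"dx":0,"dy":0,"dz":0,"wx":0,"wy":0,"wz":0.4}]' 0
python3 -m pendant '[{"dx":0,"dy":0,"dz":0,"wx":0,"wy":0,"wz":0},{"dx":0,"dy":0,"dz":0,"wx":0,"wy":0,"wz":0},{"dx":0,"dy":0,"dz":0,"wx":0,"wy":0,"wz":0},{"dx":0,"dy":0,"dz":0,"wx":0,"wy":0,"wz":0}]' 0.4
python3 -m pendant '[{"dx":0,"dy":0,"dz":-2,"wx":0,"wy":0,"wz":0},{"dx":0,"dy":0,"dz":-5,"wx":0,"wy":0,"wz":0},{"dx":-2,"dy":0,"dz":-9,"wx":0,"wy":0,"wz":0},{"dx":-6,"dy":0,"dz":-9,"wx":0,"wy":0,"wz":0},{"dx":-10,"dy":0,"dz":-9,"wx":0,"wy":0,"wz":0},{"dx":-14,"dy":0,"dz":-9,"wx":0,"wy":0,"wz":0},{"dx":-18,"dy":0,"dz":-9,"wx":0,"wy":0,"wz":0},{"dx":-18,"dy":0,"dz":-9,"wx":0,"wy":0,"wz":0}]' 0
python3 - <<'E'
from plan import *
s=snap("2"); P=cloud("top",s["top"][1])[155:238,228:305]
m=((P[...,2]>.042)&(P[...,2]<.07)).astype(np.uint8); n,l,st,c=cv2.connectedComponentsWithStats(m)
for i in range(1,n): print(st[i,4],P[l==i].mean(0).round(4))
plan([(.4682,.2171,.12,-13.4),(.4682,.2171,.036,-13.4)])
cv2.imwrite("pics/c3.png",np.hstack([cv2.resize(s[k][0][a:a+100,b:b+100],(400,400),interpolation=cv2.INTER_CUBIC) for k,a,b in(("top",145,220),("side",195,235))])[:,:,::-1])
E
```

```text
time_s: 6.78
position: [0.6183, 0.1809, 0.0368]
orientation: [[0.97, -0.244, 0.004], [-0.244, -0.97, 0.001], [0.003, -0.002, -1.0]]
ft_force: [-1.5, -0.2, 3.2]
grip_width: 0.0114
gripper_force: 58.6
time_s: 7.12
position: [0.6182, 0.1812, 0.0363]
orientation: [[0.97, -0.244, 0.003], [-0.244, -0.97, 0.001], [0.003, -0.002, -1.0]]
ft_force: [0.5, -0.8, 0.5]
grip_width: 0.0344
gripper_force: 0.0
time_s: 7.78
position: [0.4343, 0.2252, 0.1248]
orientation: [[0.971, -0.241, -0.005], [-0.241, -0.971, 0.0], [-0.005, 0.001, -1.0]]
ft_force: [-0.7, -0.5, -0.8]
grip_width: -0.0001
gripper_force: 0.0
23 [0.6176 0.1797 0.054 ]
45 [0.4907 0.2103 0.0533]
now [0.4418 0.2254 0.1262] xang -14.0 j [ 0.31  0.22 -0.35  1.    0.   -2.59] t 7.8833
(0.4682, 0.2171, 0.12, -13.4) d [2.76 0.17 0.63] w [-0.1 -0.2 -0.6] rows>= 1
(0.4682, 0.2171, 0.036, -13.4) d [0.  0.  8.4] w [0. 0. 0.] rows>= 2
```

View pics/c3.png

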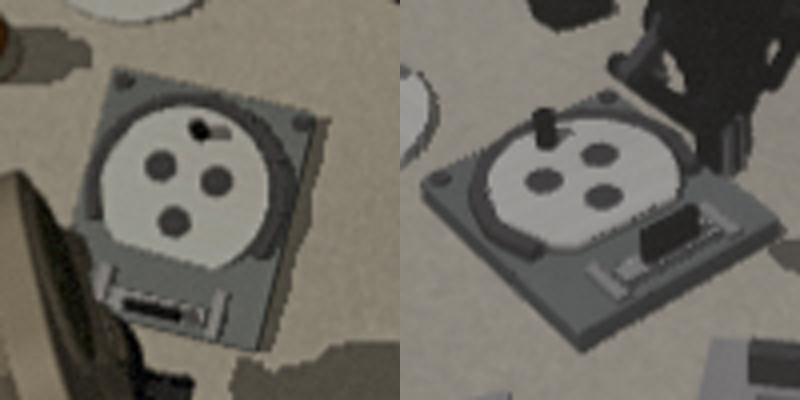

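The flat now faces the bar, running from about (105,240) to (215,270) in the left half of the crop, and the stud is at the far end. Next I'll push the tab.

```bash
python3 -m pendant '[{"dx":2.7,"dy":0.2,"dz":0.6,"wx":0,"wy":-0.2,"wz":-0.6},{"dx":2.7,"dy":0.2,"dz":4,"wx":0,"wy":-0.2,"wz":-0.6},{"dx":2.7,"dy":0.2,"dz":8,"wx":0,"wy":-0.2,"wz":-0.6},{"dx":2.7,"dy":0.2,"dz":9,"wx":0,"wy":-0.2,"wz":-0.6},{"dx":2.7,"dy":0.2,"dz":9,"wx":0,"wy":-0.2,"wz":-0.6},{"dx":2.7,"dy":0.2,"dz":9,"wx":0,"wy":-0.2,"wz":-0.6}]' 0
python3 -m pendant '[{"dx":0.5,"dy":0,"dz":0,"wx":0,"wy":0,"wz":0},{"dx":1,"dy":0,"dz":0,"wx":0,"wy":0,"wz":0},{"dx":1.5,"dy":0,"dz":0,"wx":0,"wy":0,"wz":0},{"dx":2,"dy":0,"dz":0,"wx":0,"wy":0,"wz":0},{"dx":2.4,"dy":0,"dz":0,"wx":0,"wy":0,"wz":0},{"dx":2.8,"dy":0,"dz":0,"wx":0,"wy":0,"wz":0},{"dx":3.2,"dy":0,"dz":0,"wx":0,"wy":0,"wz":0},{"dx":3.5,"dy":0,"dz":0,"wx":0,"wy":0,"wz":0}]'
python3 -m pendant '[{"dx":0.1,"dy":0,"dz":0,"wx":0,"wy":0,"wz":0},{"dx":0.2,"dy":0,"dz":0,"wx":0,"wy":0,"wz":0},{"dx":0.2,"dy":0,"dz":0,"wx":0,"wy":0,"wz":0}]'
python3 - <<'E'
from plan import *
s=get_state()["position"]; d=(s-[.5772,.1911,0])[:2]; x=np.array([.973,-.232]); print(d@x, d@np.array([.232,.973]))
E
```

```text
time_s: 8.38
position: [0.4698, 0.2163, 0.0361]
orientation: [[0.972, -0.234, -0.001], [-0.234, -0.972, 0.002], [-0.001, -0.001, -1.0]]
ft_force: [-0.4, 0.2, 0.5]
grip_width: 0.0002
gripper_force: 0.0
time_s: 9.05
position: [0.504, 0.2082, 0.0361]
orientation: [[0.972, -0.234, 0.0], [-0.234, -0.972, 0.002], [-0.0, -0.002, -1.0]]
ft_force: [-2.2, 0.4, 0.6]
grip_width: -0.0002
gripper_force: 1.4
time_s: 9.3
position: [0.5055, 0.2078, 0.0359]
orientation: [[0.972, -0.234, 0.0], [-0.234, -0.972, 0.002], [-0.0, -0.002, -1.0]]
ft_force: [-1.9, 0.7, -0.0]
grip_width: 0.0
gripper_force: 0.9
-0.07364800615045752 -0.0004114847473726543
```

Still only guide resistance, so I'll creep forward until the force rises.

```bash
for i in 1 2 3; do python3 -m pendant '[{"dx":0.1,"dy":0,"dz":0,"wx":0,"wy":0,"wz":0},{"dx":0.1,"dy":0,"dz":0,"wx":0,"wy":0,"wz":0}]' | egrep "position|ft"; done
```

```text
position: [0.5062, 0.2076, 0.0359]
ft_force: [-2.3, 1.2, 0.3]
position: [0.5064, 0.2075, 0.0358]
ft_force: [-4.2, 1.5, 1.4]
position: [0.5064, 0.2074, 0.0356]
ft_force: [-7.1, 2.3, 2.4]
```

```bash
for i in 1 2 3; do python3 -m pendant '[{"dx":0.1,"dy":0,"dz":0,"wx":0,"wy":0,"wz":0},{"dx":0.1,"dy":0,"dz":0,"wx":0,"wy":0,"wz":0},{"dx":0.1,"dy":0,"dz":0,"wx":0,"wy":0,"wz":0}]' | egrep "position|ft"; done
```

```text
position: [0.5064, 0.2073, 0.0355]
ft_force: [-9.2, 2.9, 3.9]
position: [0.5064, 0.2072, 0.0353]
ft_force: [-10.7, 3.8, 3.6]
position: [0.5064, 0.2071, 0.0351]
ft_force: [-12.4, 3.3, 4.7]
```

```bash
python3 -m pendant '[{"dx":-1,"dy":0,"dz":0,"wx":0,"wy":0,"wz":0},{"dx":-2.5,"dy":0,"dz":0,"wx":0,"wy":0,"wz":0},{"dx":-2.5,"dy":0,"dz":-4,"wx":0,"wy":0,"wz":0},{"dx":-2.5,"dy":0,"dz":-8,"wx":0,"wy":0,"wz":0},{"dx":-2.5,"dy":0,"dz":-12,"wx":0,"wy":0,"wz":0}]'|egrep "pos|ft"
python3 -m pendant '[{"dx":0,"dy":4,"dz":-3,"wx":0,"wy":0,"wz":7},{"dx":0,"dy":8,"dz":-6,"wx":0,"wy":0,"wz":14},{"dx":0,"dy":12,"dz":-6,"wx":0,"wy":0,"wz":21},{"dx":0,"dy":14,"dz":-6,"wx":0,"wy":0,"wz":28},{"dx":0,"dy":14,"dz":-6,"wx":0,"wy":0,"wz":35},{"dx":0,"dy":14,"dz":-6,"wx":0,"wy":0,"wz":42},{"dx":0,"dy":14,"dz":-6,"wx":0,"wy":0,"wz":49},{"dx":0,"dy":14,"dz":-6,"wx":0,"wy":0,"wz":56}]' 0.4|egrep "pos|ft"
python3 - <<'E'
from plan import *
s=snap("3"); P=cloud("top",s["top"][1]); im=s["top"][0]
def comps(roi,lo,hi,mn=15):
    u0,v0,u1,v1=roi; Q=P[v0:v1,u0:u1]
    n,l,st,c=cv2.connectedComponentsWithStats(((Q[...,2]>lo)&(Q[...,2]<hi)).astype(np.uint8))
    for i in range(1,n):
        if st[i,4]>=mn:
            p=Q[l==i]; r=cv2.minAreaRect((p[:,:2]*1000).astype(np.float32)); yield p,r,st[i,4]
for nm,roi in (("A",(180,205,225,258)),("B",(228,238,280,290))):
    for p,r,n in comps(roi,.022,.05):
        w,V=np.linalg.eigh(np.cov(p[:,:2].T)); v=V[:,1]; print("rib",nm,n,p.mean(0).round(4),np.round(r[0],1),np.round(r[1],1),round(r[2],1),"pca",np.degrees(np.arctan2(v[1],v[0])).round(1))
    for p,r,n in comps(roi,.0035,.05): print("all",np.round(r[0],1),np.round(r[1],1),round(r[2],1))
for p,r,n in comps((228,155,305,238),.042,.07): print("stud/tab",p.mean(0).round(4),n)
for p,r,n in comps((425,200,495,265),.0095,.03): print("tray",np.round(r[0],1),np.round(r[1],1),round(r[2],1),n)
for p,r,n in comps((335,190,420,265),.05,.08): print("item",np.round(r[0],1),np.round(r[1],1),round(r[2],1),n)
plan([])
a=[cv2.resize(im[v:v+66,u:u+66],(396,396),interpolation=cv2.INTER_CUBIC) for u,v in((427,200),(230,160))]
cv2.imwrite("pics/c4.png",np.hstack(a)[:,:,::-1])
E
```

```text
position: [0.4869, 0.2118, 0.1572]
ft_force: [1.6, 0.4, 0.2]
position: [0.4554, 0.0749, 0.2165]
ft_force: [-0.1, -1.3, 0.3]
rib A 78 [0.4598 0.3801 0.0312] [460.5 380.6] [12.8 44.3] 55.9 pca 146.5
all [468.4 377. ] [ 58.9 120. ] 57.9
rib B 78 [0.3879 0.2375 0.0313] [388.  237.8] [43.4 11.7] 28.3 pca -151.9
all [381.9 233. ] [118.3  59.7] 27.6
stud/tab [0.5238 0.2126 0.0533] 25
tray [ 464.2 -345.5] [113.8 133.9] 81.1 702
tray [ 471.6 -421.7] [23.8 96.8] 81.5 219
tray [ 394.  -406.1] [15.4 31.9] 15.3 27
item [ 527.4 -183. ] [50.6 51.5] 24.3 283
item [439.6 -52.2] [46.2 53.9] 3.0 337
item [ 429.4 -154.3] [55.4 46.3] 75.9 348
now [0.4552 0.0753 0.2163] xang -69.6 j [-0.01  0.1  -0.26  1.21  0.   -1.94] t 11.7333
```

View pics/c4.png

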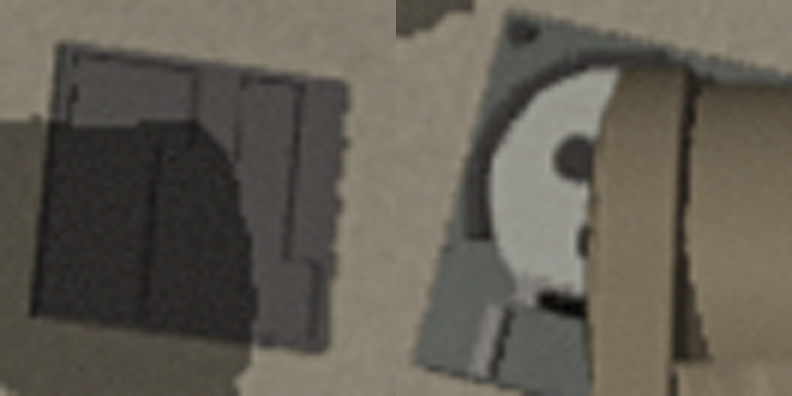

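The left half of the crop shows the tray's +y compartment with its head at the top (+x), and the -y one with its head at the bottom. The right half shows the bar up against the flat at about (545,300).

```bash
python3 - <<'E'
from plan import *
im=cv2.imread("pics/top_0.png")[195:270,420:500]
g=cv2.cvtColor(im,cv2.COLOR_BGR2GRAY); g=cv2.resize(g,None,fx=4,fy=4,interpolation=cv2.INTER_CUBIC)
t,m=cv2.threshold(g,0,255,cv2.THRESH_BINARY_INV+cv2.THRESH_OTSU)
m=cv2.morphologyEx(cv2.morphologyEx(m,cv2.MORPH_CLOSE,np.ones((9,9))),cv2.MORPH_OPEN,np.ones((25,25)))
c=max(cv2.findContours(m,0,cv2.CHAIN_APPROX_NONE)[0],key=cv2.contourArea)[:,0]
uv=(c+.5)/4-.5+[420,195]
for z in(.013,.006):
    w=onplane("top",uv,z)[:,:2]*1000; r=cv2.minAreaRect(w.astype(np.float32)); print(z,t,np.round(r,2) if 0 else r, cv2.contourArea(w.astype(np.float32)))
# wall-top depth based
de=np.load("pics/top_0.npy");P=cloud("top",de)[200:265,425:495]; 
for th in(.006,.009): 
    p=P[(P[...,2]>th)&(P[...,2]<.03)]; print(len(p),p.mean(0),cv2.minAreaRect((p[:,:2]*1000).astype(np.float32)))
plan([(.44,.13,.18,-120),(.40,.21,.12,-152),(.388,.2377,.12,-152),(.388,.2377,.010,-152)])
E
```

```text
0.013 97.0 ((461.70037841796875, -359.1241455078125), (146.3369140625, 133.89151000976562), 82.00387573242188) 18913.57536430005
0.006 97.0 ((462.2161865234375, -361.405029296875), (147.15005493164062, 134.63540649414062), 82.00384521484375) 19124.331619484816
1464 [ 0.46286142 -0.35927796  0.0111357 ] ((451.1879577636719, -362.5458068847656), (193.0825653076172, 161.60397338867188), 85.68283081054688)
1044 [ 0.4627754  -0.35881363  0.0126643 ] ((461.8451232910156, -367.24993896484375), (159.06936645507812, 135.918212890625), 83.78286743164062)
now [0.4552 0.0753 0.2163] xang -69.6 j [-0.01  0.1  -0.26  1.21  0.   -1.94] t 11.7333
(0.44, 0.13, 0.18, -120) d [-5.66 -0.47  3.63] w [-0.2  0.1 50.4] rows>= 8
(0.4, 0.21, 0.12, -152) d [-4.93  7.46  6.  ] w [ 0.  0. 32.] rows>= 5
(0.388, 0.2377, 0.12, -152) d [-0.24  3.01  0.  ] w [0. 0. 0.] rows>= 1
(0.388, 0.2377, 0.01, -152) d [ 0.  0. 11.] w [0. 0. 0.] rows>= 3
```

```bash
python3 -m pendant '[{"dx":-0.7,"dy":0,"dz":0.4,"wx":0,"wy":0,"wz":7},{"dx":-1.4,"dy":0,"dz":0.8,"wx":0,"wy":0,"wz":14},{"dx":-2.1,"dy":-0.1,"dz":1.2,"wx":0,"wy":0,"wz":21},{"dx":-2.8,"dy":-0.2,"dz":1.7,"wx":0,"wy":0,"wz":28},{"dx":-3.6,"dy":-0.3,"dz":2.3,"wx":0,"wy":0,"wz":35},{"dx":-4.4,"dy":-0.4,"dz":3,"wx":0,"wy":0,"wz":42},{"dx":-5.2,"dy":-0.5,"dz":3.6,"wx":0,"wy":0,"wz":49},{"dx":-5.7,"dy":-0.5,"dz":3.6,"wx":0,"wy":0,"wz":50.4}]' 0.5 | grep pos
python3 -m pendant '[{"dx":-1,"dy":1.5,"dz":1,"wx":0,"wy":0,"wz":7},{"dx":-2,"dy":3,"dz":2,"wx":0,"wy":0,"wz":14},{"dx":-3,"dy":4.5,"dz":3,"wx":0,"wy":0,"wz":21},{"dx":-4,"dy":6,"dz":4,"wx":0,"wy":0,"wz":28},{"dx":-5.2,"dy":10.5,"dz":6,"wx":0,"wy":0,"wz":32},{"dx":-5.2,"dy":10.5,"dz":6,"wx":0,"wy":0,"wz":32},{"dx":-5.2,"dy":10.5,"dz":6,"wx":0,"wy":0,"wz":32},{"dx":-5.2,"dy":10.5,"dz":6,"wx":0,"wy":0,"wz":32}]' | grep pos
python3 - <<'E'
from plan import *
plan([(.388,.2377,.010,-152)])
g=cv2.imread("pics/top_0.png")[198:268,424:494]
g=cv2.resize(g,(560,560),interpolation=cv2.INTER_CUBIC); g=cv2.convertScaleAbs(g,alpha=1.8,beta=-60)
cv2.imwrite("pics/c5.png",g)
E
```

```text
position: [0.4388, 0.1315, 0.179]
position: [0.3742, 0.2289, 0.1203]
now [0.3742 0.2289 0.1203] xang -151.7 j [ 0.36  0.12 -0.49  0.96  0.   -0.13] t 13.0667
(0.388, 0.2377, 0.01, -152) d [-1.61  0.11 11.03] w [0.  0.1 0.3] rows>= 3
```

View pics/c5.png

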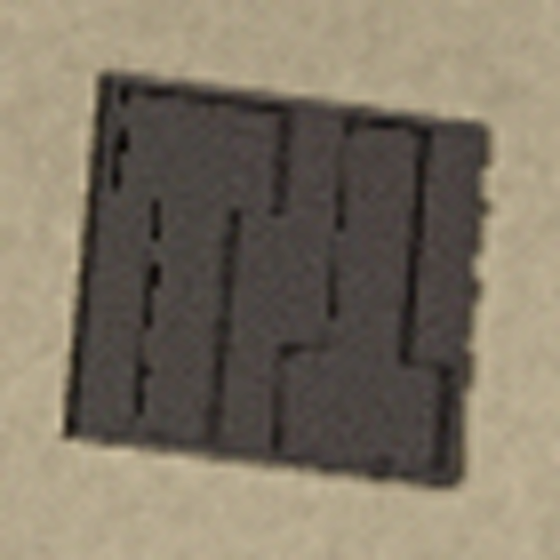

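```bash
python3 -m pendant '[{"dx":-1.6,"dy":0.1,"dz":4,"wx":0,"wy":0,"wz":0},{"dx":-1.6,"dy":0.1,"dz":8,"wx":0,"wy":0,"wz":0},{"dx":-1.6,"dy":0.1,"dz":10,"wx":0,"wy":0,"wz":0.3},{"dx":-1.6,"dy":0.1,"dz":11,"wx":0,"wy":0,"wz":0.3},{"dx":-1.6,"dy":0.1,"dz":11,"wx":0,"wy":0,"wz":0.3}]' | egrep "pos|ft"
python3 -m pendant '[{"dx":0,"dy":0,"dz":0,"wx":0,"wy":0,"wz":0},{"dx":0,"dy":0,"dz":0,"wx":0,"wy":0,"wz":0},{"dx":0,"dy":0,"dz":0,"wx":0,"wy":0,"wz":0},{"dx":0,"dy":0,"dz":0,"wx":0,"wy":0,"wz":0},{"dx":0,"dy":0,"dz":0,"wx":0,"wy":0,"wz":0}]' 0
python3 - <<'E'
from plan import *
def w(x,y,z): return onplane("top",[[424+(x+.5)/8-.5,198+(y+.5)/8-.5]],z)[0,:2]*1000
L=w(85.5,254,0);R_=w(473,305,.013);T=w(295,99,.013);B=w(264,460,0)
print("outer",L,R_,T,B,"w",np.linalg.norm(L-R_),np.linalg.norm(T-B)); print("centre",(L+R_)/2,(T+B)/2)
for nm,a,b,z in(("aL",(157,205),(138,415),.013),("aR",(235,212),(215,440),.009),("bL",(345,130),(333,315),.013),("bR",(423,130),(408,360),.009),("left",(103,73),(68,435),0),("right",(487,125),(460,485),.013)):
    p,q=w(*a,z),w(*b,z); d=p-q; print(nm,p.round(1),q.round(1),np.degrees(np.arctan2(d[1],d[0])).round(1))
for nm,a,b,z in(("top",(103,73),(487,125),.013),("bot",(68,435),(460,485),0)):
    p,q=w(*a,z),w(*b,z); d=p-q; print(nm,np.degrees(np.arctan2(d[1],d[0])).round(1)-90)
th=np.radians(-7.5); ax=np.array([np.cos(th),np.sin(th)]); ay=np.array([-ax[1],ax[0]])
for nm,a,b,z in(("aL",(157,205),(138,415),.013),("aR",(235,212),(215,440),.009),("bL",(345,130),(333,315),.013),("bR",(423,130),(408,360),.009)):
    print(nm,((w(*a,z)+w(*b,z))/2@ay).round(1))
E
```

```text
position: [0.3876, 0.2359, 0.0083]
ft_force: [-0.8, -0.3, -0.6]
time_s: 13.9
position: [0.3895, 0.2376, 0.0117]
orientation: [[-0.885, -0.466, 0.004], [-0.466, 0.885, 0.003], [-0.005, 0.001, -1.0]]
ft_force: [1.1, -1.5, 6.0]
grip_width: 0.0102
gripper_force: 61.5
outer [ 472.30691612 -292.53501607] [ 452.00676319 -429.46608559] [ 526.68989822 -367.92652125] [ 397.87365003 -354.64437709] w 138.4276490002725 129.49919363460398
centre [ 462.15683965 -361.00055083] [ 462.28177412 -361.28544917]
aL [ 488.7 -315.7] [ 413.9 -305.7] -7.6
aR [ 486.4 -345.2] [ 404.9 -334.3] -7.6
bL [ 515.4 -385.7] [ 448.8 -377.9] -6.7
bR [ 515.7 -416. ] [ 432.8 -406. ] -6.9
left [ 538.1 -301.7] [ 407.4 -283.7] -7.9
right [ 516.9 -438.3] [ 388.  -421.3] -7.5
top -7.900000000000006
bot -7.700000000000003
aL -249.1
aR -278.7
bL -315.6
bR -345.6
```

```bash
python3 -m pendant '[{"dx":0,"dy":0,"dz":-2,"wx":0,"wy":0,"wz":0},{"dx":0,"dy":0,"dz":-5,"wx":0,"wy":0,"wz":0},{"dx":0,"dy":0,"dz":-8,"wx":0,"wy":0,"wz":0},{"dx":0,"dy":0,"dz":-11,"wx":0,"wy":0,"wz":0},{"dx":0,"dy":0,"dz":-13,"wx":0,"wy":0,"wz":0},{"dx":0,"dy":0,"dz":-13,"wx":0,"wy":0,"wz":0}]' | egrep "pos|ft|grip"
python3 - <<'E'
from plan import *
plan([(.45,-.02,.15,-170),(.477,-.3293,.15,-187.6),(.477,-.3293,.019,-187.6)])
E
```

```text
position: [0.3903, 0.2382, 0.1449]
ft_force: [0.8, 1.2, -1.2]
grip_width: 0.0106
gripper_force: 60.3
now [0.3903 0.2382 0.1449] xang -152.2 j [ 0.37  0.13 -0.41  1.02  0.   -0.11] t 14.4
(0.45, -0.02, 0.15, -170) d [  6.75 -25.62  -0.6 ] w [ 0.1  0.5 17.8] rows>= 7
(0.477, -0.3293, 0.15, -187.6) d [  2.71 -30.93   0.  ] w [ 0.   0.  17.6] rows>= 8
(0.477, -0.3293, 0.019, -187.6) d [ 0.   0.  13.1] w [0. 0. 0.] rows>= 4
```

```bash
python3 -m pendant '[{"dx":0.5,"dy":-2.5,"dz":-0.6,"wx":0,"wy":0.5,"wz":2},{"dx":1.4,"dy":-6,"dz":-0.6,"wx":0,"wy":0.5,"wz":4},{"dx":2.4,"dy":-9.5,"dz":-0.6,"wx":0,"wy":0.5,"wz":7},{"dx":3.4,"dy":-13,"dz":-0.6,"wx":0,"wy":0.5,"wz":9},{"dx":4.3,"dy":-16.5,"dz":-0.6,"wx":0,"wy":0.5,"wz":12},{"dx":5.2,"dy":-20,"dz":-0.6,"wx":0,"wy":0.5,"wz":14},{"dx":6,"dy":-23,"dz":-0.6,"wx":0,"wy":0.5,"wz":16},{"dx":6.7,"dy":-25.6,"dz":-0.6,"wx":0,"wy":0.5,"wz":17.8}]' | egrep "pos|ft|grip"
python3 -m pendant '[{"dx":0.3,"dy":-3.5,"dz":0,"wx":0,"wy":0,"wz":2},{"dx":0.7,"dy":-7.5,"dz":0,"wx":0,"wy":0,"wz":4},{"dx":1,"dy":-11.5,"dz":0,"wx":0,"wy":0,"wz":6},{"dx":1.4,"dy":-15.5,"dz":0,"wx":0,"wy":0,"wz":9},{"dx":1.7,"dy":-19.5,"dz":0,"wx":0,"wy":0,"wz":12},{"dx":2,"dy":-23.5,"dz":0,"wx":0,"wy":0,"wz":14},{"dx":2.4,"dy":-27.5,"dz":0,"wx":0,"wy":0,"wz":16},{"dx":2.7,"dy":-30.9,"dz":0,"wx":0,"wy":0,"wz":17.6}]' | egrep "pos|ft|grip"
python3 -m pendant '[{"dx":0,"dy":0,"dz":4,"wx":0,"wy":0,"wz":0},{"dx":0,"dy":0,"dz":8,"wx":0,"wy":0,"wz":0},{"dx":0,"dy":0,"dz":8,"wx":0,"wy":0,"wz":0},{"dx":0,"dy":0,"dz":8,"wx":0,"wy":0,"wz":0},{"dx":0,"dy":0,"dz":8,"wx":0,"wy":0,"wz":0},{"dx":0,"dy":0,"dz":8,"wx":0,"wy":0,"wz":0}]' | egrep "pos|ft|grip"
python3 - <<'E'
from plan import *
s=snap("4"); 
plan([(.477,-.3293,.07,-187.6),(.477,-.3293,.019,-187.6)])
a=[cv2.resize(s[k][0][v:v+75,u:u+100],(800,600),interpolation=cv2.INTER_CUBIC) for k,u,v in(("side",360,130),)]
cv2.imwrite("pics/c6.png",a[0][:,:,::-1])
E
```

```text
position: [0.4472, -0.0228, 0.1448]
ft_force: [0.8, 1.0, -1.3]
grip_width: 0.0104
gripper_force: 60.3
position: [0.4738, -0.3323, 0.1444]
ft_force: [1.4, 0.5, -2.1]
grip_width: 0.0107
gripper_force: 60.3
position: [0.4752, -0.3305, 0.068]
ft_force: [-0.5, -0.9, 0.2]
grip_width: 0.0107
gripper_force: 60.3
now [ 0.4754 -0.3306  0.0681] xang 172.4 j [-0.74  0.42 -0.21  0.94 -0.01 -0.61] t 16.3333
(0.477, -0.3293, 0.07, -187.6) d [-0.15  0.15 -0.19] w [-0.2 -0.2  0. ] rows>= 1
(0.477, -0.3293, 0.019, -187.6) d [0.  0.  5.1] w [0. 0. 0.] rows>= 2
```

View pics/c6.png

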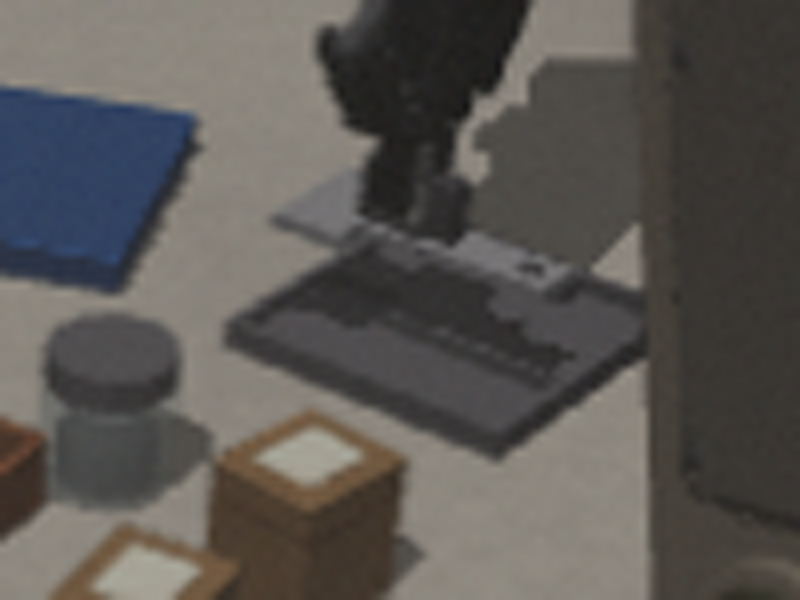

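The clamp hangs level, with its head at (315,200) towards the tray's +x. I'll lower it, watching the force.

```bash
python3 -m pendant '[{"dx":-0.1,"dy":0.1,"dz":2,"wx":-0.2,"wy":-0.2,"wz":0},{"dx":-0.1,"dy":0.1,"dz":3.8,"wx":-0.2,"wy":-0.2,"wz":0},{"dx":-0.1,"dy":0.1,"dz":4.5,"wx":-0.2,"wy":-0.2,"wz":0},{"dx":-0.1,"dy":0.1,"dz":4.5,"wx":-0.2,"wy":-0.2,"wz":0}]' | egrep "pos|ft"
for i in 1 2 3; do python3 -m pendant '[{"dx":0,"dy":0,"dz":0.15,"wx":0,"wy":0,"wz":0},{"dx":0,"dy":0,"dz":0.15,"wx":0,"wy":0,"wz":0}]' | egrep "pos|ft"; done
```

```text
position: [0.4748, -0.3287, 0.0204]
ft_force: [0.3, 0.4, -1.2]
position: [0.475, -0.3294, 0.0201]
ft_force: [-0.2, -0.4, -1.2]
position: [0.4748, -0.3293, 0.0181]
ft_force: [0.6, 0.2, -1.1]
position: [0.4748, -0.3293, 0.0169]
ft_force: [-1.6, -0.3, 2.5]
```

It reached the compartment floor: z is 0.017, against 0.025 had it landed on a wall. I'll release it and fetch clamp A.

```bash
python3 -m pendant '[{"dx":0,"dy":0,"dz":0,"wx":0,"wy":0,"wz":0},{"dx":0,"dy":0,"dz":0,"wx":0,"wy":0,"wz":0},{"dx":0,"dy":0,"dz":0,"wx":0,"wy":0,"wz":0}]' 0.35| egrep "pos|ft|grip"
python3 -m pendant '[{"dx":0,"dy":0,"dz":-2,"wx":0,"wy":0,"wz":0},{"dx":0,"dy":0,"dz":-5,"wx":0,"wy":0,"wz":0},{"dx":0,"dy":0,"dz":-8,"wx":0,"wy":0,"wz":0},{"dx":0,"dy":0,"dz":-12,"wx":0,"wy":0,"wz":0},{"dx":0,"dy":0,"dz":-14,"wx":0,"wy":0,"wz":0}]' 0.5| egrep "pos|ft|grip"
python3 - <<'E'
from plan import *
de=snap("5")["top"][1];P=cloud("top",de); Q=P[205:258,180:225]; p=Q[(Q[...,2]>.022)&(Q[...,2]<.05)]; r=cv2.minAreaRect((p[:,:2]*1000).astype(np.float32)); print("ribA",p.mean(0),r)
plan([(.47,-.03,.16,158),(.46,.25,.15,147),(.4603,.3804,.10,146.7),(.4603,.3804,.010,146.7)])
E
```

```text
position: [0.4746, -0.3291, 0.0161]
ft_force: [0.0, 0.3, -0.0]
grip_width: 0.0299
gripper_force: 0.0
position: [0.4762, -0.3303, 0.1603]
ft_force: [-0.1, -1.2, -0.2]
grip_width: 0.0427
gripper_force: 0.0
ribA [0.46042514 0.37961531 0.03122302] ((460.4414367675781, 380.8013000488281), (13.545478820800781, 44.61056137084961), 55.504154205322266)
now [ 0.4774 -0.3313  0.1609] xang 172.4 j [-0.74  0.35 -0.08  1.14 -0.   -0.61] t 17.9333
(0.47, -0.03, 0.16, 158) d [ 4.730e+00  2.977e+01 -2.000e-02] w [-0.2  0.2 14.4] rows>= 8
(0.46, 0.25, 0.15, 147) d [11.42 25.59  1.  ] w [ 0.  0. 11.] rows>= 7
(0.4603, 0.3804, 0.1, 146.7) d [ 7.08 10.95  5.  ] w [0.  0.  0.3] rows>= 4
(0.4603, 0.3804, 0.01, 146.7) d [0. 0. 9.] w [0. 0. 0.] rows>= 3
```

```bash
python3 -m pendant '[{"dx":0.6,"dy":3.7,"dz":0,"wx":0,"wy":0,"wz":2},{"dx":1.2,"dy":7.5,"dz":0,"wx":0,"wy":0,"wz":4},{"dx":1.8,"dy":11.3,"dz":0,"wx":0,"wy":0,"wz":6},{"dx":2.4,"dy":15,"dz":0,"wx":0,"wy":0,"wz":8},{"dx":3,"dy":18.8,"dz":0,"wx":0,"wy":0,"wz":10},{"dx":3.6,"dy":22.5,"dz":0,"wx":0,"wy":0,"wz":12},{"dx":4.2,"dy":26.2,"dz":0,"wx":0,"wy":0,"wz":13},{"dx":4.7,"dy":29.8,"dz":0,"wx":0,"wy":0,"wz":14.4}]' | egrep "pos"
python3 -m pendant '[{"dx":1.6,"dy":3.6,"dz":0,"wx":0,"wy":0,"wz":2},{"dx":3.2,"dy":7.2,"dz":0.2,"wx":0,"wy":0,"wz":4},{"dx":4.8,"dy":10.8,"dz":0.4,"wx":0,"wy":0,"wz":6},{"dx":6.4,"dy":14.4,"dz":0.6,"wx":0,"wy":0,"wz":7},{"dx":8,"dy":18,"dz":0.8,"wx":0,"wy":0,"wz":8},{"dx":9.7,"dy":21.8,"dz":1,"wx":0,"wy":0,"wz":10},{"dx":11.4,"dy":25.6,"dz":1,"wx":0,"wy":0,"wz":11},{"dx":11.4,"dy":25.6,"dz":1,"wx":0,"wy":0,"wz":11}]' | egrep "pos"
python3 -m pendant '[{"dx":2,"dy":3,"dz":1,"wx":0,"wy":0,"wz":0},{"dx":4,"dy":6.2,"dz":2.5,"wx":0,"wy":0,"wz":0.3},{"dx":6,"dy":9.3,"dz":4,"wx":0,"wy":0,"wz":0.3},{"dx":7.1,"dy":10.9,"dz":5,"wx":0,"wy":0,"wz":0.3},{"dx":7.1,"dy":10.9,"dz":5,"wx":0,"wy":0,"wz":0.3},{"dx":7.1,"dy":10.9,"dz":5,"wx":0,"wy":0,"wz":0.3},{"dx":7.1,"dy":10.9,"dz":5,"wx":0,"wy":0,"wz":0.3},{"dx":7.1,"dy":10.9,"dz":5,"wx":0,"wy":0,"wz":0.3}]' | egrep "pos"
python3 - <<'E'
from plan import *
plan([(.4603,.3804,.010,146.5)])
E
```

```text
position: [0.4668, -0.0257, 0.1556]
position: [0.457, 0.2585, 0.1461]
position: [0.4583, 0.3813, 0.098]
now [0.4583 0.3813 0.098 ] xang 146.6 j [ 0.56  0.42 -0.13  1.02  0.    1.14] t 19.9333
(0.4603, 0.3804, 0.01, 146.5) d [-0.26  0.03  8.79] w [-0.  -0.3  0.1] rows>= 3
```

```bash
python3 -m pendant '[{"dx":-0.1,"dy":0,"dz":4,"wx":0,"wy":0,"wz":0},{"dx":-0.1,"dy":0,"dz":7,"wx":0,"wy":0,"wz":0},{"dx":-0.1,"dy":0,"dz":8.8,"wx":0,"wy":0,"wz":0},{"dx":-0.1,"dy":0,"dz":8.8,"wx":0,"wy":0,"wz":0},{"dx":-0.1,"dy":0,"dz":8.8,"wx":0,"wy":0,"wz":0}]' | egrep "pos|ft"
python3 -m pendant '[{"dx":0,"dy":0,"dz":0,"wx":0,"wy":0,"wz":0},{"dx":0,"dy":0,"dz":0,"wx":0,"wy":0,"wz":0},{"dx":0,"dy":0,"dz":0,"wx":0,"wy":0,"wz":0},{"dx":0,"dy":0,"dz":0,"wx":0,"wy":0,"wz":0},{"dx":0,"dy":0,"dz":0,"wx":0,"wy":0,"wz":0}]' 0 | egrep "pos|ft|grip"
python3 -m pendant '[{"dx":0,"dy":0,"dz":-2,"wx":0,"wy":0,"wz":0},{"dx":0,"dy":0,"dz":-5,"wx":0,"wy":0,"wz":0},{"dx":0,"dy":0,"dz":-8,"wx":0,"wy":0,"wz":0},{"dx":0,"dy":0,"dz":-11,"wx":0,"wy":0,"wz":0},{"dx":0,"dy":0,"dz":-14,"wx":0,"wy":0,"wz":0},{"dx":0,"dy":0,"dz":-14,"wx":0,"wy":0,"wz":0}]' | egrep "pos|ft|grip"
python3 - <<'E'
from plan import *
c=np.array([.4622,-.3611]); ax=np.array([np.cos(np.radians(-7.6)),np.sin(np.radians(-7.6))]); ay=np.array([-ax[1],ax[0]])
t=c-.0335*ay-.010*ax; print("target",t)
plan([(.46,.12,.16,156),(.47,-.15,.16,165),(t[0],t[1],.15,172.4),(t[0],t[1],.07,172.4)])
E
```

```text
position: [0.4584, 0.3809, 0.0097]
ft_force: [0.4, -0.4, 1.7]
position: [0.4602, 0.3831, 0.0121]
ft_force: [0.6, -1.6, 6.6]
grip_width: 0.0106
gripper_force: 62.3
position: [0.4622, 0.3841, 0.1572]
ft_force: [0.6, 1.0, -0.7]
grip_width: 0.0104
gripper_force: 61.2
target [ 0.44785726 -0.39298316]
now [0.4622 0.3841 0.1572] xang 146.7 j [ 0.56  0.38 -0.03  1.14  0.    1.14] t 21.2667
(0.46, 0.12, 0.16, 156) d [-14.32 -22.19  -0.5 ] w [ 0.6  0.1 -9.3] rows>= 7
(0.47, -0.15, 0.16, 165) d [-11.9  -24.26   0.  ] w [ 0.  0. -9.] rows>= 7
(np.float64(0.44785725552387096), np.float64(-0.3929831566958554), 0.15, 172.4) d [ -4.15 -24.04   1.  ] w [ 0.   0.  -7.4] rows>= 6
(np.float64(0.44785725552387096), np.float64(-0.3929831566958554), 0.07, 172.4) d [0. 0. 8.] w [0. 0. 0.] rows>= 2
```

```bash
python3 -m pendant '[{"dx":-1.5,"dy":-2.2,"dz":-0.3,"wx":0.3,"wy":0,"wz":-1},{"dx":-3.4,"dy":-5.2,"dz":-0.5,"wx":0.6,"wy":0,"wz":-2},{"dx":-5.4,"dy":-8.4,"dz":-0.5,"wx":0.6,"wy":0,"wz":-3},{"dx":-7.4,"dy":-11.5,"dz":-0.5,"wx":0.6,"wy":0,"wz":-4.5},{"dx":-9.4,"dy":-14.6,"dz":-0.5,"wx":0.6,"wy":0,"wz":-6},{"dx":-11.4,"dy":-17.7,"dz":-0.5,"wx":0.6,"wy":0,"wz":-7.5},{"dx":-13,"dy":-20.2,"dz":-0.5,"wx":0.6,"wy":0,"wz":-8.5},{"dx":-14.3,"dy":-22.2,"dz":-0.5,"wx":0.6,"wy":0,"wz":-9.3}]' | egrep "pos"
python3 -m pendant '[{"dx":-1.4,"dy":-2.9,"dz":0,"wx":0,"wy":0,"wz":-1},{"dx":-3,"dy":-6.1,"dz":0,"wx":0,"wy":0,"wz":-2},{"dx":-4.6,"dy":-9.4,"dz":0,"wx":0,"wy":0,"wz":-3},{"dx":-6.2,"dy":-12.7,"dz":0,"wx":0,"wy":0,"wz":-4.5},{"dx":-7.8,"dy":-15.9,"dz":0,"wx":0,"wy":0,"wz":-6},{"dx":-9.3,"dy":-19,"dz":0,"wx":0,"wy":0,"wz":-7},{"dx":-10.7,"dy":-21.8,"dz":0,"wx":0,"wy":0,"wz":-8},{"dx":-11.9,"dy":-24.3,"dz":0,"wx":0,"wy":0,"wz":-9}]' | egrep "pos"
python3 -m pendant '[{"dx":-0.6,"dy":-3.5,"dz":0.2,"wx":0,"wy":0,"wz":-1},{"dx":-1.3,"dy":-7.4,"dz":0.5,"wx":0,"wy":0,"wz":-2},{"dx":-2,"dy":-11.4,"dz":0.8,"wx":0,"wy":0,"wz":-3},{"dx":-2.7,"dy":-15.4,"dz":1,"wx":0,"wy":0,"wz":-4.5},{"dx":-3.4,"dy":-19.4,"dz":2,"wx":0,"wy":0,"wz":-6},{"dx":-4,"dy":-23,"dz":4,"wx":0,"wy":0,"wz":-7},{"dx":-4,"dy":-24,"dz":7,"wx":0,"wy":0,"wz":-7.4},{"dx":-4,"dy":-24,"dz":9,"wx":0,"wy":0,"wz":-7.4}]' | egrep "pos"
python3 -m pendant '[{"dx":0,"dy":0,"dz":0,"wx":0,"wy":0,"wz":0},{"dx":0,"dy":0,"dz":0,"wx":0,"wy":0,"wz":0}]' | egrep "pos|ft"
python3 - <<'E'
from plan import *
plan([(.4468,-.3928,.0205,172.4)])
E
```

```text
position: [0.456, 0.1157, 0.1541]
position: [0.4661, -0.1547, 0.1559]
position: [0.4409, -0.3989, 0.0657]
position: [0.4408, -0.3941, 0.0665]
ft_force: [0.0, 0.2, 0.3]
now [ 0.4408 -0.3941  0.0665] xang 172.4 j [-0.86  0.45 -0.18  0.95 -0.01 -0.73] t 23.4333
(0.4468, -0.3928, 0.0205, 172.4) d [-0.63  0.24  4.59] w [-0.3 -0.6 -0. ] rows>= 2
```

```bash
python3 -m pendant '[{"dx":-0.6,"dy":0.2,"dz":1,"wx":-0.3,"wy":-0.6,"wz":0},{"dx":-0.6,"dy":0.2,"dz":3,"wx":-0.3,"wy":-0.6,"wz":0},{"dx":-0.6,"dy":0.2,"dz":3.8,"wx":-0.3,"wy":-0.6,"wz":0},{"dx":-0.6,"dy":0.2,"dz":3.8,"wx":-0.3,"wy":-0.6,"wz":0},{"dx":-0.6,"dy":0.2,"dz":3.8,"wx":-0.3,"wy":-0.6,"wz":0},{"dx":-0.6,"dy":0.2,"dz":3.8,"wx":-0.3,"wy":-0.6,"wz":0}]' | egrep "pos|ft"
python3 - <<'E'
from plan import *
plan([(.4468,-.3928,.0205,172.4)])
s=snap("6"); P=cloud("top",s["top"][1])
Q=P[200:265,425:495]; m=((Q[...,2]>.03)&(Q[...,2]<.045)); 
n,l,st,c=cv2.connectedComponentsWithStats(m.astype(np.uint8))
for i in range(1,n):
    if st[i,4]>12: p=Q[l==i]; print(st[i,4],p.mean(0).round(4),cv2.minAreaRect((p[:,:2]*1000).astype(np.float32)))
cv2.imwrite("pics/c7.png",np.hstack([cv2.resize(s["top"][0][195:265,420:490],(400,400),interpolation=cv2.INTER_CUBIC),cv2.resize(s["side"][0][130:200,365:435],(400,400),interpolation=cv2.INTER_CUBIC)])[:,:,::-1])
E
```

```text
position: [0.4486, -0.3947, 0.0309]
ft_force: [-0.5, 0.1, -0.9]
now [ 0.4486 -0.3947  0.0309] xang 172.4 j [-0.86  0.48 -0.22  0.87 -0.   -0.72] t 23.9333
(0.4468, -0.3928, 0.0205, 172.4) d [0.21 0.16 1.04] w [-0.2  0.2  0. ] rows>= 1
78 [ 0.4743 -0.3298  0.0361] ((474.0518798828125, -330.2594909667969), (14.039044380187988, 43.794464111328125), 83.52202606201172)
```

View pics/c7.png

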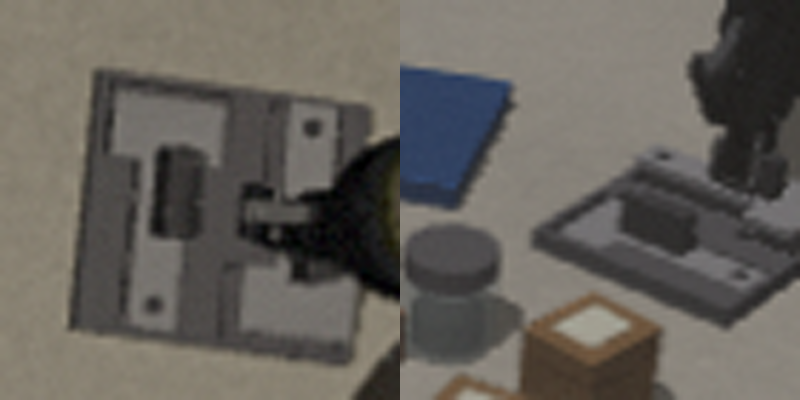

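Clamp B lies flat in the left compartment. Clamp A hangs right over its own, with its head at (295,300) in the left half. I'll lower it.

```bash
python3 -m pendant '[{"dx":0.15,"dy":0.1,"dz":0.5,"wx":-0.1,"wy":0.1,"wz":0},{"dx":0.15,"dy":0.1,"dz":1,"wx":-0.1,"wy":0.1,"wz":0},{"dx":0.15,"dy":0.1,"dz":1,"wx":-0.1,"wy":0.1,"wz":0},{"dx":0.15,"dy":0.1,"dz":1,"wx":-0.1,"wy":0.1,"wz":0}]' | egrep "pos|ft"
for i in 1 2 3; do python3 -m pendant '[{"dx":0,"dy":0,"dz":0.15,"wx":0,"wy":0,"wz":0},{"dx":0,"dy":0,"dz":0.15,"wx":0,"wy":0,"wz":0}]' | egrep "pos|ft"; done
```

```text
position: [0.4465, -0.3931, 0.0199]
ft_force: [-0.2, 1.1, -0.9]
position: [0.4463, -0.3931, 0.0178]
ft_force: [0.0, 0.8, 0.1]
position: [0.4461, -0.3932, 0.0172]
ft_force: [-2.1, 2.1, 5.5]
position: [0.4461, -0.3932, 0.017]
ft_force: [-5.6, 4.5, 15.2]
```

```bash
python3 -m pendant '[{"dx":0,"dy":0,"dz":-0.3,"wx":0,"wy":0,"wz":0},{"dx":0,"dy":0,"dz":-0.3,"wx":0,"wy":0,"wz":0},{"dx":0,"dy":0,"dz":-0.3,"wx":0,"wy":0,"wz":0}]' 0.35| egrep "ft|grip"
python3 -m pendant '[{"dx":0,"dy":0,"dz":-3,"wx":0,"wy":0,"wz":0},{"dx":0,"dy":0,"dz":-6,"wx":0,"wy":0,"wz":0},{"dx":0,"dy":-3,"dz":-10,"wx":0,"wy":0,"wz":0},{"dx":0,"dy":-6,"dz":-14,"wx":0,"wy":0,"wz":0},{"dx":0,"dy":-10,"dz":-14,"wx":0,"wy":0,"wz":0},{"dx":0,"dy":-14,"dz":-14,"wx":0,"wy":0,"wz":0},{"dx":0,"dy":-14,"dz":-14,"wx":0,"wy":0,"wz":0}]' 1| egrep "pos"
python3 - <<'E'
from plan import *
s=snap("7"); P=cloud("top",s["top"][1]); print("occl",0)
def comps(roi,lo,hi,mn=15):
    u0,v0,u1,v1=roi; Q=P[v0:v1,u0:u1]
    n,l,st,c=cv2.connectedComponentsWithStats(((Q[...,2]>lo)&(Q[...,2]<hi)).astype(np.uint8))
    for i in range(1,n):
        if st[i,4]>=mn:
            p=Q[l==i]; r=cv2.minAreaRect((p[:,:2]*1000).astype(np.float32)); print(np.round(p.mean(0),4),np.round(r[0],1),np.round(r[1],1),round(r[2],1),st[i,4])
print("ribs");comps((425,200,495,265),.025,.045); print("plates");comps((425,200,495,265),.0085,.0125,30)
print("items");comps((320,185,440,290),.05,.08); print("box");comps((355,120,395,215),.027,.04)
print("stud/tab");comps((228,155,305,238),.042,.07)
plan([(.4396,-.0522,.15,182),(.4396,-.0522,.034,182)])
cv2.imwrite("pics/c8.png",np.hstack([cv2.resize(s["top"][0][195:265,425:495],(400,400),interpolation=cv2.INTER_CUBIC),cv2.resize(s["top"][0][115:265,335:435][:, :],(400,600),interpolation=cv2.INTER_CUBIC)[100:500]])[:,:,::-1])
E
```

```text
ft_force: [-0.5, -0.1, -0.8]
grip_width: 0.03
gripper_force: 0.0
position: [0.4269, -0.5388, 0.1592]
occl 0
ribs
[ 0.4745 -0.3293  0.035 ] [ 474.  -329.9] [13.2 43.6] 82.2 88
[ 0.4461 -0.393   0.035 ] [ 445.5 -392.9] [14.8 43.5] 82.2 88
plates
[ 0.4506 -0.3466  0.0106] [ 461.5 -358. ] [138.4 133.3] 84.8 703
[ 0.4873 -0.4042  0.0106] [ 483.7 -404.6] [51.6 82.8] 72.0 153
items
[ 0.5267 -0.1825  0.0593] [ 527.2 -182.8] [50.2 51.6] 24.4 281
[ 0.4394 -0.0518  0.0598] [439.6 -52. ] [46.1 54.4] 3.0 339
[ 0.4294 -0.1535  0.0596] [ 429.5 -154.2] [54.8 46.2] 76.1 344
box
[ 0.6483 -0.1175  0.0313] [ 646.7 -117.7] [ 74.8 221.1] 89.7 364
stud/tab
[0.6187 0.1799 0.0542] [618.7 179.9] [11.8 11.7] 4.8 23
[0.5215 0.2032 0.0526] [521.6 203.5] [40.2  7.9] 75.8 47
now [ 0.4268 -0.5342  0.1571] xang 172.2 j [-1.01  0.55  0.23  1.25 -0.   -0.88] t 25.8
(0.4396, -0.0522, 0.15, 182) d [ 5.29 47.93  0.66] w [-0.1  0.  -9.8] rows>= 12
(0.4396, -0.0522, 0.034, 182) d [ 0.   0.  11.6] w [0. 0. 0.] rows>= 3
```

View pics/c8.png

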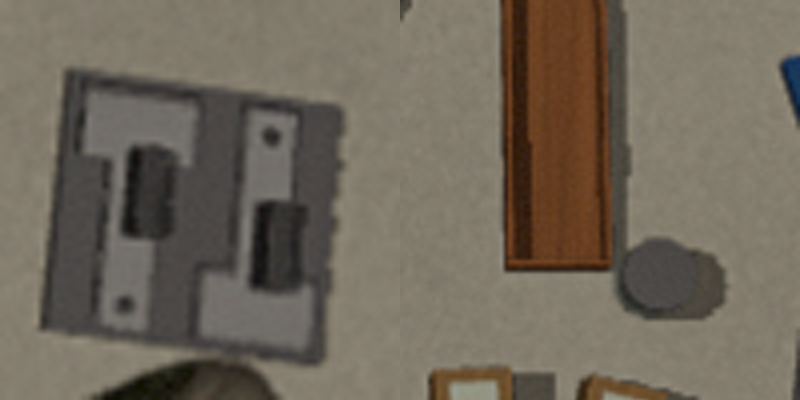

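Both clamps lie flat in their compartments. The tab travelled about 31 mm, so the bar is home. Next is carton 1.

```bash
python3 -m pendant '[{"dx":0.4,"dy":4,"dz":0,"wx":0,"wy":0,"wz":-1},{"dx":0.9,"dy":8,"dz":0,"wx":0,"wy":0,"wz":-2},{"dx":1.3,"dy":12,"dz":0,"wx":0,"wy":0,"wz":-3},{"dx":1.8,"dy":16,"dz":0,"wx":0,"wy":0,"wz":-4},{"dx":2.2,"dy":20,"dz":0,"wx":0,"wy":0,"wz":-5},{"dx":2.6,"dy":24,"dz":0,"wx":0,"wy":0,"wz":-6},{"dx":3.1,"dy":28,"dz":0,"wx":0,"wy":0,"wz":-7},{"dx":3.5,"dy":32,"dz":0,"wx":0,"wy":0,"wz":-8}]' 1| egrep "pos"
python3 -m pendant '[{"dx":0.4,"dy":4,"dz":0,"wx":0,"wy":0,"wz":-1},{"dx":0,"dy":8,"dz":0,"wx":0,"wy":0,"wz":-2},{"dx":0,"dy":12,"dz":0,"wx":0,"wy":0,"wz":-2},{"dx":0,"dy":15.5,"dz":0,"wx":0,"wy":0,"wz":-2},{"dx":0,"dy":15.5,"dz":0,"wx":0,"wy":0,"wz":-2},{"dx":0,"dy":15.5,"dz":0,"wx":0,"wy":0,"wz":-2}]' 1| egrep "pos"
python3 - <<'E'
from plan import *
plan([(.4396,-.052,.034,182.5)])
E
```

```text
position: [0.4341, -0.2062, 0.1571]
position: [0.433, -0.0519, 0.1572]
now [ 0.433  -0.0519  0.1572] xang -177.3 j [-0.3   0.09 -0.42  1.06 -0.   -0.35] t 26.9667
(0.4396, -0.052, 0.034, 182.5) d [-0.67 -0.04 12.32] w [-0.  -0.1  0.2] rows>= 3
```

```bash
python3 -m pendant '[{"dx":-0.5,"dy":0,"dz":4,"wx":0,"wy":0,"wz":0},{"dx":-0.5,"dy":0,"dz":8,"wx":0,"wy":0,"wz":0},{"dx":-0.5,"dy":0,"dz":11,"wx":0,"wy":0,"wz":0},{"dx":-0.5,"dy":0,"dz":12.3,"wx":0,"wy":0,"wz":0},{"dx":-0.5,"dy":0,"dz":12.3,"wx":0,"wy":0,"wz":0}]' | egrep "pos|ft"
python3 -m pendant '[{"dx":0,"dy":0,"dz":0,"wx":0,"wy":0,"wz":0},{"dx":0,"dy":0,"dz":0,"wx":0,"wy":0,"wz":0},{"dx":0,"dy":0,"dz":0,"wx":0,"wy":0,"wz":0},{"dx":0,"dy":0,"dz":0,"wx":0,"wy":0,"wz":0},{"dx":0,"dy":0,"dz":0,"wx":0,"wy":0,"wz":0}]' 0| egrep "pos|ft|grip"
python3 -m pendant '[{"dx":0,"dy":0,"dz":-3,"wx":0,"wy":0,"wz":0},{"dx":0,"dy":0,"dz":-6,"wx":0,"wy":0,"wz":0},{"dx":0,"dy":0,"dz":-9,"wx":0,"wy":0,"wz":0},{"dx":0,"dy":0,"dz":-9,"wx":0,"wy":0,"wz":0}]'| egrep "pos|ft|grip"
python3 - <<'E'
from plan import *
plan([(.65,-.08,.125,180),(.714,-.118,.125,179.7),(.714,-.118,.046,179.7)])
E
```

```text
position: [0.4359, -0.0544, 0.0312]
ft_force: [-0.2, 0.4, 0.3]
position: [0.4413, -0.0556, 0.0365]
ft_force: [0.1, -0.3, 6.4]
grip_width: 0.0529
gripper_force: 64.9
position: [0.4433, -0.056, 0.1306]
ft_force: [1.6, -0.1, -0.8]
grip_width: 0.0528
gripper_force: 64.1
now [ 0.4433 -0.056   0.1306] xang -177.6 j [-0.31  0.12 -0.46  0.98 -0.   -0.35] t 28.1333
(0.65, -0.08, 0.125, 180) d [-20.55  -3.25   0.78] w [-0.3  0.6  2.4] rows>= 5
(0.714, -0.118, 0.125, 179.7) d [-6.4 -3.8  0. ] w [0.  0.  0.3] rows>= 2
(0.714, -0.118, 0.046, 179.7) d [0.  0.  7.9] w [0. 0. 0.] rows>= 2
```

```bash
python3 -m pendant '[{"dx":-3,"dy":-0.5,"dz":0.5,"wx":0,"wy":0.3,"wz":0.5},{"dx":-7,"dy":-1.1,"dz":0.5,"wx":0,"wy":0.3,"wz":1},{"dx":-11,"dy":-1.8,"dz":0.5,"wx":0,"wy":0.3,"wz":1.5},{"dx":-15,"dy":-2.4,"dz":0.5,"wx":0,"wy":0.3,"wz":2},{"dx":-18,"dy":-3,"dz":0.5,"wx":0,"wy":0.3,"wz":2.4},{"dx":-20.5,"dy":-3.3,"dz":0.5,"wx":0,"wy":0.3,"wz":2.4},{"dx":-20.5,"dy":-3.3,"dz":0.5,"wx":0,"wy":0.3,"wz":2.4}]' | grep pos
python3 -m pendant '[{"dx":-3,"dy":-1.8,"dz":0,"wx":0,"wy":0,"wz":0.3},{"dx":-6.4,"dy":-3.8,"dz":0,"wx":0,"wy":0,"wz":0.3},{"dx":-6.4,"dy":-3.8,"dz":2,"wx":0,"wy":0,"wz":0.3},{"dx":-6.4,"dy":-3.8,"dz":3,"wx":0,"wy":0,"wz":0.3},{"dx":-6.4,"dy":-3.8,"dz":3,"wx":0,"wy":0,"wz":0.3},{"dx":-6.4,"dy":-3.8,"dz":3,"wx":0,"wy":0,"wz":0.3}]' | grep pos
python3 - <<'E'
from plan import *
plan([(.714,-.118,.047,179.7)])
E
```

```text
position: [0.6504, -0.0802, 0.1187]
position: [0.7072, -0.1165, 0.0882]
now [ 0.7072 -0.1165  0.0882] xang 179.7 j [-0.27  0.66  0.25  1.17 -0.   -0.27] t 29.2167
(0.714, -0.118, 0.047, 179.7) d [-0.72 -0.15  4.11] w [ 0.  -0.5 -0. ] rows>= 1
```

```bash
python3 -m pendant '[{"dx":-0.5,"dy":-0.2,"dz":1,"wx":0,"wy":-0.3,"wz":0},{"dx":-0.5,"dy":-0.2,"dz":2.5,"wx":0,"wy":-0.3,"wz":0},{"dx":-0.5,"dy":-0.2,"dz":4,"wx":0,"wy":-0.3,"wz":0},{"dx":-0.5,"dy":-0.2,"dz":4,"wx":0,"wy":-0.3,"wz":0},{"dx":-0.5,"dy":-0.2,"dz":4,"wx":0,"wy":-0.3,"wz":0}]' | egrep "pos|ft"
for i in 1 2 3 4; do python3 -m pendant '[{"dx":0,"dy":0,"dz":0.15,"wx":0,"wy":0,"wz":0},{"dx":0,"dy":0,"dz":0.15,"wx":0,"wy":0,"wz":0}]' | egrep "pos|ft"; done
```

```text
position: [0.7135, -0.1189, 0.0495]
ft_force: [-0.0, -0.2, 0.1]
position: [0.7152, -0.1196, 0.0496]
ft_force: [0.7, -0.3, -0.0]
position: [0.7149, -0.1196, 0.0474]
ft_force: [0.1, -0.0, -1.0]
position: [0.7144, -0.1195, 0.0451]
ft_force: [-0.5, 0.2, -1.9]
position: [0.7143, -0.1195, 0.0434]
ft_force: [0.2, 0.2, -0.3]
```

```bash
for i in 1 2; do python3 -m pendant '[{"dx":0,"dy":0,"dz":0.12,"wx":0,"wy":0,"wz":0},{"dx":0,"dy":0,"dz":0.12,"wx":0,"wy":0,"wz":0}]' | egrep "pos|ft"; done
python3 -m pendant '[{"dx":0,"dy":0,"dz":0,"wx":0,"wy":0,"wz":0},{"dx":0,"dy":0,"dz":0,"wx":0,"wy":0,"wz":0},{"dx":0,"dy":0,"dz":0,"wx":0,"wy":0,"wz":0}]' 0.85| egrep "pos|ft|grip"
python3 -m pendant '[{"dx":0,"dy":0,"dz":-3,"wx":0,"wy":0,"wz":0},{"dx":0,"dy":0,"dz":-6,"wx":0,"wy":0,"wz":0},{"dx":0,"dy":0,"dz":-9,"wx":0,"wy":0,"wz":0},{"dx":0,"dy":0,"dz":-11,"wx":0,"wy":0,"wz":0},{"dx":0,"dy":0,"dz":-11,"wx":0,"wy":0,"wz":0}]' 1| egrep "pos|ft|grip"
python3 - <<'E'
from plan import *
P=cloud("top",get_image("top")[1])
Q=P[185:290,320:440]; n,l,st,c=cv2.connectedComponentsWithStats(((Q[...,2]>.05)&(Q[...,2]<.08)).astype(np.uint8))
for i in range(1,n):
    if st[i,4]>50: r=cv2.minAreaRect((Q[l==i][:,:2]*1000).astype(np.float32)); print(np.round(r[0],1),np.round(r[1],1),round(r[2],1),st[i,4])
plan([(.50,-.14,.155,170),(.4295,-.1542,.155,166),(.4295,-.1542,.034,166)])
E
```

```text
position: [0.7143, -0.1194, 0.0421]
ft_force: [0.1, -0.3, -1.6]
position: [0.7146, -0.1195, 0.0416]
ft_force: [-0.9, -0.8, 1.1]
position: [0.7146, -0.1196, 0.0413]
ft_force: [-0.7, 0.9, -0.1]
grip_width: 0.0726
gripper_force: 0.0
position: [0.7173, -0.1201, 0.1578]
ft_force: [1.3, 0.4, 0.4]
grip_width: 0.0856
gripper_force: 0.0
now [ 0.7164 -0.1199  0.155 ] xang 179.7 j [-0.28  0.64  0.37  1.3  -0.   -0.27] t 31.35
(0.5, -0.14, 0.155, 170) d [21.63 -2.14 -0.14] w [-0.1  0.4  9.7] rows>= 6
(0.4295, -0.1542, 0.155, 166) d [ 6.7  -2.62  0.  ] w [0. 0. 4.] rows>= 2
(0.4295, -0.1542, 0.034, 166) d [ 0.   0.  12.1] w [0. 0. 0.] rows>= 3
```

```bash
python3 -m pendant '[{"dx":3,"dy":-0.3,"dz":0,"wx":0,"wy":0,"wz":1.5},{"dx":7,"dy":-0.6,"dz":0,"wx":0,"wy":0,"wz":3},{"dx":11,"dy":-1,"dz":0,"wx":0,"wy":0,"wz":4.5},{"dx":15,"dy":-1.5,"dz":0,"wx":0,"wy":0,"wz":6},{"dx":19,"dy":-1.9,"dz":0,"wx":0,"wy":0,"wz":8},{"dx":21.6,"dy":-2.1,"dz":0,"wx":0,"wy":0,"wz":9.7},{"dx":21.6,"dy":-2.1,"dz":0,"wx":0,"wy":0,"wz":9.7}]' | grep pos
python3 -m pendant '[{"dx":3.3,"dy":-1.3,"dz":0,"wx":0,"wy":0,"wz":2},{"dx":6.7,"dy":-2.6,"dz":0,"wx":0,"wy":0,"wz":4},{"dx":6.7,"dy":-2.6,"dz":0,"wx":0,"wy":0,"wz":4},{"dx":6.7,"dy":-2.6,"dz":0,"wx":0,"wy":0,"wz":4}]' | grep pos
python3 - <<'E'
from plan import *
s=snap("8")
for k in s:
    P=cloud(k,s[k][1]); m=(P[...,2]>.05)&(P[...,2]<.07)&(P[...,0]>.35)&(P[...,0]<.6)&(P[...,1]<0)&(P[...,1]>-.3)
    n,l,st,c=cv2.connectedComponentsWithStats(m.astype(np.uint8))
    for i in range(1,n):
        if st[i,4]>60: r=cv2.minAreaRect((P[l==i][:,:2]*1000).astype(np.float32)); print(k,np.round(r[0],1),np.round(r[1],1),round(r[2],1),st[i,4])
plan([(.4295,-.1542,.034,166)])
E
```

```text
position: [0.4915, -0.1378, 0.1494]
position: [0.426, -0.1527, 0.1502]
top [ 526.9 -182.9] [50.5 49.8] 58.0 284
top [ 417.6 -150.1] [52.6 21.3] 75.7 109
side [ 522.4 -178.8] [49.9 51. ] 64.9 153
side [ 425.4 -151.3] [55.6 47.9] 74.8 208
now [ 0.4285 -0.1533  0.1509] xang 166.0 j [-0.52  0.12 -0.4   1.05 -0.   -0.28] t 32.3667
(0.4295, -0.1542, 0.034, 166) d [-0.1  -0.05 11.69] w [-0.1  0.1 -0. ] rows>= 3
```

Carton 2 is still where it was.

```bash
python3 -m pendant '[{"dx":-0.1,"dy":0,"dz":4,"wx":0,"wy":0,"wz":0},{"dx":-0.1,"dy":0,"dz":8,"wx":0,"wy":0,"wz":0},{"dx":-0.1,"dy":0,"dz":10.5,"wx":0,"wy":0,"wz":0},{"dx":-0.1,"dy":0,"dz":11.7,"wx":0,"wy":0,"wz":0},{"dx":-0.1,"dy":0,"dz":11.7,"wx":0,"wy":0,"wz":0}]' | egrep "pos|ft"
python3 -m pendant '[{"dx":0,"dy":0,"dz":0,"wx":0,"wy":0,"wz":0},{"dx":0,"dy":0,"dz":0,"wx":0,"wy":0,"wz":0},{"dx":0,"dy":0,"dz":0,"wx":0,"wy":0,"wz":0},{"dx":0,"dy":0,"dz":0,"wx":0,"wy":0,"wz":0},{"dx":0,"dy":0,"dz":0,"wx":0,"wy":0,"wz":0}]' 0| egrep "pos|ft|grip"
python3 -m pendant '[{"dx":0,"dy":0,"dz":-3,"wx":0,"wy":0,"wz":0},{"dx":0,"dy":0,"dz":-6,"wx":0,"wy":0,"wz":0},{"dx":0,"dy":0,"dz":-9,"wx":0,"wy":0,"wz":0},{"dx":0,"dy":0,"dz":-11,"wx":0,"wy":0,"wz":0},{"dx":0,"dy":0,"dz":-11,"wx":0,"wy":0,"wz":0}]'| egrep "pos|ft|grip"
python3 - <<'E'
from plan import *
plan([(.58,-.118,.14,179.7),(.647,-.118,.13,179.7),(.647,-.118,.05,179.7)])
E
```

```text
position: [0.4277, -0.1521, 0.0309]
ft_force: [0.5, -0.4, 0.7]
position: [0.4306, -0.1542, 0.0357]
ft_force: [0.7, -0.3, 4.1]
grip_width: 0.0526
gripper_force: 64.3
position: [0.4314, -0.1548, 0.1491]
ft_force: [1.9, -0.5, -1.3]
grip_width: 0.0526
gripper_force: 63.7
now [ 0.4314 -0.1548  0.1491] xang 166.0 j [-0.52  0.13 -0.4   1.03 -0.   -0.27] t 33.6167
(0.58, -0.118, 0.14, 179.7) d [-13.51   7.18   1.  ] w [ -0.3   0.5 -13.7] rows>= 4
(0.647, -0.118, 0.13, 179.7) d [-6.7   0.04  1.  ] w [0. 0. 0.] rows>= 2
(0.647, -0.118, 0.05, 179.7) d [0. 0. 8.] w [0. 0. 0.] rows>= 2
```

```bash
python3 -m pendant '[{"dx":-2.5,"dy":1.5,"dz":0.3,"wx":0,"wy":0.2,"wz":-3},{"dx":-6,"dy":3.2,"dz":0.5,"wx":0,"wy":0.2,"wz":-6},{"dx":-9.5,"dy":5,"dz":0.8,"wx":0,"wy":0.2,"wz":-9.5},{"dx":-12.5,"dy":6.6,"dz":1,"wx":0,"wy":0.2,"wz":-12.5},{"dx":-13.5,"dy":7.2,"dz":1,"wx":0,"wy":0.2,"wz":-13.7},{"dx":-13.5,"dy":7.2,"dz":1,"wx":0,"wy":0.2,"wz":-13.7}]' | grep pos
python3 -m pendant '[{"dx":-3,"dy":0,"dz":0.5,"wx":0,"wy":0,"wz":0},{"dx":-6.5,"dy":0,"dz":1,"wx":0,"wy":0,"wz":0},{"dx":-6.7,"dy":0,"dz":3,"wx":0,"wy":0,"wz":0},{"dx":-6.7,"dy":0,"dz":5,"wx":0,"wy":0,"wz":0},{"dx":-6.7,"dy":0,"dz":5,"wx":0,"wy":0,"wz":0},{"dx":-6.7,"dy":0,"dz":5,"wx":0,"wy":0,"wz":0}]' | grep pos
python3 - <<'E'
from plan import *
plan([(.647,-.1185,.046,179.7)])
E
```

```text
position: [0.5796, -0.1153, 0.1328]
position: [0.6415, -0.1163, 0.0823]
now [ 0.6415 -0.1163  0.0823] xang 179.6 j [-0.3   0.54  0.02  1.06 -0.   -0.3 ] t 34.6167
(0.647, -0.1185, 0.046, 179.7) d [-0.58 -0.21  3.62] w [ 0.  -0.5 -0.1] rows>= 1
```

```bash
python3 -m pendant '[{"dx":-0.4,"dy":-0.2,"dz":1,"wx":0,"wy":-0.3,"wz":0},{"dx":-0.4,"dy":-0.2,"dz":2.5,"wx":0,"wy":-0.3,"wz":0},{"dx":-0.4,"dy":-0.2,"dz":3.6,"wx":0,"wy":-0.3,"wz":0},{"dx":-0.4,"dy":-0.2,"dz":3.6,"wx":0,"wy":-0.3,"wz":0},{"dx":-0.4,"dy":-0.2,"dz":3.6,"wx":0,"wy":-0.3,"wz":0},{"dx":-0.4,"dy":-0.2,"dz":3.6,"wx":0,"wy":-0.3,"wz":0}]' | egrep "pos|ft"
for i in 1 2 3 4; do python3 -m pendant '[{"dx":0,"dy":0,"dz":0.15,"wx":0,"wy":0,"wz":0},{"dx":0,"dy":0,"dz":0.15,"wx":0,"wy":0,"wz":0}]' | egrep "pos|ft"; done
```

```text
position: [0.6482, -0.1189, 0.0488]
ft_force: [-0.1, 0.1, -0.9]
position: [0.6485, -0.1188, 0.0473]
ft_force: [0.0, 0.3, -1.1]
position: [0.648, -0.1187, 0.0451]
ft_force: [-0.2, 0.4, -1.2]
position: [0.6478, -0.1187, 0.0433]
ft_force: [0.2, 0.8, -1.4]
position: [0.6478, -0.1186, 0.0417]
ft_force: [-0.4, 0.5, -1.9]
```

```bash
python3 -m pendant '[{"dx":0,"dy":0,"dz":0.1,"wx":0,"wy":0,"wz":0},{"dx":0,"dy":0,"dz":0.1,"wx":0,"wy":0,"wz":0},{"dx":0,"dy":0,"dz":0.1,"wx":0,"wy":0,"wz":0}]' | egrep "pos|ft"
python3 -m pendant '[{"dx":0,"dy":0,"dz":0,"wx":0,"wy":0,"wz":0},{"dx":0,"dy":0,"dz":0,"wx":0,"wy":0,"wz":0},{"dx":0,"dy":0,"dz":0,"wx":0,"wy":0,"wz":0}]' 0.85| egrep "pos|ft|grip"
python3 -m pendant '[{"dx":0,"dy":0,"dz":-3,"wx":0,"wy":0,"wz":0},{"dx":0,"dy":0,"dz":-6,"wx":0,"wy":0,"wz":0},{"dx":0,"dy":0,"dz":-9,"wx":0,"wy":0,"wz":0},{"dx":0,"dy":0,"dz":-11,"wx":0,"wy":0,"wz":0},{"dx":0,"dy":0,"dz":-11,"wx":0,"wy":0,"wz":0}]' 1| egrep "pos|ft|grip"
python3 - <<'E'
from plan import *
s=snap("9")
for k in s:
    P=cloud(k,s[k][1]); m=(P[...,2]>.05)&(P[...,2]<.075)&(P[...,0]>.35)&(P[...,0]<.8)&(P[...,1]<0)&(P[...,1]>-.3)
    n,l,st,c=cv2.connectedComponentsWithStats(m.astype(np.uint8))
    for i in range(1,n):
        if st[i,4]>60: r=cv2.minAreaRect((P[l==i][:,:2]*1000).astype(np.float32)); print(k,np.round(r[0],1),np.round(r[1],1),round(r[2],1),st[i,4],P[l==i][:,2].mean())
plan([(.5272,-.1829,.155,180),(.5272,-.1829,.037,180)])
E
```

```text
position: [0.6479, -0.1187, 0.0409]
ft_force: [0.2, 0.5, -0.9]
position: [0.6481, -0.1187, 0.0412]
ft_force: [-0.2, 0.6, -1.1]
grip_width: 0.0724
gripper_force: 0.0
position: [0.6507, -0.1195, 0.1572]
ft_force: [0.0, -0.8, 0.8]
grip_width: 0.0856
gripper_force: 0.0
side [ 676.3 -119.4] [ 58.7 115.2] 89.5 402 0.06080588867101924
side [ 524.4 -179.4] [48.5 53.8] 56.2 154 0.05732814603996401
now [ 0.6485 -0.1188  0.1523] xang 179.7 j [-0.3   0.5   0.14  1.2  -0.   -0.3 ] t 36.8
(0.5272, -0.1829, 0.155, 180) d [12.09 -6.48 -0.32] w [-0.1  0.3 -0.3] rows>= 4
(0.5272, -0.1829, 0.037, 180) d [ 0.   0.  11.8] w [0. 0. 0.] rows>= 3
```

```bash
python3 -m pendant '[{"dx":3,"dy":-1.6,"dz":0,"wx":0,"wy":0.3,"wz":0},{"dx":6.5,"dy":-3.5,"dz":0,"wx":0,"wy":0.3,"wz":0},{"dx":10,"dy":-5.4,"dz":0,"wx":0,"wy":0.3,"wz":0},{"dx":12.1,"dy":-6.5,"dz":0,"wx":0,"wy":0.3,"wz":0},{"dx":12.1,"dy":-6.5,"dz":0,"wx":0,"wy":0.3,"wz":0},{"dx":12.1,"dy":-6.5,"dz":0,"wx":0,"wy":0.3,"wz":0}]' | grep pos
python3 -m pendant '[{"dx":0,"dy":0,"dz":4,"wx":0,"wy":0,"wz":0},{"dx":0,"dy":0,"dz":7,"wx":0,"wy":0,"wz":0},{"dx":0,"dy":0,"dz":7,"wx":0,"wy":0,"wz":0},{"dx":0,"dy":0,"dz":7,"wx":0,"wy":0,"wz":0}]' | grep pos
python3 - <<'E'
from plan import *
plan([(.5274,-.1829,.037,180)])
E
```

```text
position: [0.5247, -0.1831, 0.1496]
position: [0.5251, -0.1815, 0.0788]
now [ 0.5251 -0.1815  0.0788] xang 179.7 j [-0.48  0.37 -0.26  0.95 -0.   -0.47] t 37.6333
(0.5274, -0.1829, 0.037, 180) d [-0.26 -0.14  4.18] w [ 0.1 -0.4 -0.3] rows>= 1
```

```bash
python3 -m pendant '[{"dx":-0.2,"dy":-0.1,"dz":2,"wx":0,"wy":-0.2,"wz":0},{"dx":-0.2,"dy":-0.1,"dz":3.5,"wx":0,"wy":-0.2,"wz":0},{"dx":-0.2,"dy":-0.1,"dz":4.1,"wx":0,"wy":-0.2,"wz":0},{"dx":-0.2,"dy":-0.1,"dz":4.1,"wx":0,"wy":-0.2,"wz":0}]' | egrep "pos|ft"
python3 -m pendant '[{"dx":0,"dy":0,"dz":0,"wx":0,"wy":0,"wz":0},{"dx":0,"dy":0,"dz":0,"wx":0,"wy":0,"wz":0},{"dx":0,"dy":0,"dz":0,"wx":0,"wy":0,"wz":0},{"dx":0,"dy":0,"dz":0,"wx":0,"wy":0,"wz":0},{"dx":0,"dy":0,"dz":0,"wx":0,"wy":0,"wz":0}]' 0| egrep "pos|ft|grip"
python3 -m pendant '[{"dx":0,"dy":0,"dz":-2,"wx":0,"wy":0,"wz":0},{"dx":0,"dy":0,"dz":-5,"wx":0,"wy":0,"wz":0},{"dx":0,"dy":0,"dz":-7,"wx":0,"wy":0,"wz":0},{"dx":0,"dy":0,"dz":-7,"wx":0,"wy":0,"wz":0}]'| egrep "pos|ft|grip"
python3 - <<'E'
from plan import *
plan([(.578,-.118,.11,179.7),(.578,-.118,.05,179.7)])
E
```

```text
position: [0.5283, -0.1836, 0.0398]
ft_force: [-0.3, 0.9, 0.6]
position: [0.5294, -0.1842, 0.0417]
ft_force: [-0.2, 1.5, 5.4]
grip_width: 0.0496
gripper_force: 62.5
position: [0.5308, -0.1854, 0.1149]
ft_force: [1.6, -0.8, -0.9]
grip_width: 0.0502
gripper_force: 62.8
now [ 0.5308 -0.1854  0.1149] xang 179.7 j [-0.48  0.34 -0.21  1.01 -0.   -0.47] t 38.7167
(0.578, -0.118, 0.11, 179.7) d [-4.67  6.77  0.5 ] w [-0.3  0.5 -0. ] rows>= 2
(0.578, -0.118, 0.05, 179.7) d [0. 0. 6.] w [0. 0. 0.] rows>= 2
```

```bash
python3 -m pendant '[{"dx":-1.4,"dy":2,"dz":0,"wx":0,"wy":0.2,"wz":0},{"dx":-3.2,"dy":4.6,"dz":0,"wx":0,"wy":0.2,"wz":0},{"dx":-4.7,"dy":6.8,"dz":0.2,"wx":0,"wy":0.2,"wz":0},{"dx":-4.7,"dy":6.8,"dz":0.5,"wx":0,"wy":0.2,"wz":0},{"dx":-4.7,"dy":6.8,"dz":2,"wx":0,"wy":0.2,"wz":0},{"dx":-4.7,"dy":6.8,"dz":2.5,"wx":0,"wy":0.2,"wz":0},{"dx":-4.7,"dy":6.8,"dz":2.5,"wx":0,"wy":0.2,"wz":0}]' | grep pos
python3 - <<'E'
from plan import *
plan([(.578,-.1185,.051,179.7)])
E
```

```text
position: [0.5733, -0.1158, 0.0824]
now [ 0.5733 -0.1158  0.0824] xang 179.7 j [-0.34  0.42 -0.17  0.98 -0.   -0.33] t 39.3
(0.578, -0.1185, 0.051, 179.7) d [-0.49 -0.27  3.14] w [ 0.  -0.4 -0. ] rows>= 1
```

```bash
python3 -m pendant '[{"dx":-0.3,"dy":-0.2,"dz":1,"wx":0,"wy":-0.2,"wz":0},{"dx":-0.3,"dy":-0.2,"dz":2,"wx":0,"wy":-0.2,"wz":0},{"dx":-0.3,"dy":-0.2,"dz":3.1,"wx":0,"wy":-0.2,"wz":0},{"dx":-0.3,"dy":-0.2,"dz":3.1,"wx":0,"wy":-0.2,"wz":0},{"dx":-0.3,"dy":-0.2,"dz":3.1,"wx":0,"wy":-0.2,"wz":0}]' | egrep "pos|ft"
for i in 1 2 3 4; do python3 -m pendant '[{"dx":0,"dy":0,"dz":0.15,"wx":0,"wy":0,"wz":0},{"dx":0,"dy":0,"dz":0.15,"wx":0,"wy":0,"wz":0}]' | egrep "pos|ft"; done
```

```text
position: [0.5771, -0.1182, 0.0525]
ft_force: [-0.3, -0.0, -2.7]
position: [0.5785, -0.1184, 0.0525]
ft_force: [0.2, 0.1, -1.6]
position: [0.5785, -0.1183, 0.051]
ft_force: [0.4, 0.3, -2.8]
position: [0.5782, -0.1182, 0.0492]
ft_force: [-0.7, 0.0, -1.7]
position: [0.5781, -0.1182, 0.0475]
ft_force: [-0.6, -0.6, -2.2]
```

```bash
python3 -m pendant '[{"dx":0,"dy":0,"dz":0.15,"wx":0,"wy":0,"wz":0},{"dx":0,"dy":0,"dz":0.15,"wx":0,"wy":0,"wz":0},{"dx":0,"dy":0,"dz":0.15,"wx":0,"wy":0,"wz":0}]' | egrep "pos|ft"
python3 -m pendant '[{"dx":0,"dy":0,"dz":0,"wx":0,"wy":0,"wz":0},{"dx":0,"dy":0,"dz":0,"wx":0,"wy":0,"wz":0},{"dx":0,"dy":0,"dz":0,"wx":0,"wy":0,"wz":0}]' 0.85| egrep "pos|ft|grip"
python3 -m pendant '[{"dx":0,"dy":0,"dz":-3,"wx":0,"wy":0,"wz":0},{"dx":0,"dy":0,"dz":-6,"wx":0,"wy":0,"wz":0},{"dx":0,"dy":0,"dz":-9,"wx":0,"wy":0,"wz":0},{"dx":0,"dy":0,"dz":-13,"wx":0,"wy":0,"wz":0},{"dx":0,"dy":0,"dz":-13,"wx":0,"wy":0,"wz":0}]' 1| egrep "pos|ft|grip"
python3 -m pendant '[{"dx":1.5,"dy":-3.5,"dz":0,"wx":0,"wy":0,"wz":0},{"dx":3.5,"dy":-7,"dz":0,"wx":0,"wy":0,"wz":0},{"dx":5.5,"dy":-10.5,"dz":0,"wx":0,"wy":0,"wz":0},{"dx":7.5,"dy":-14,"dz":0,"wx":0,"wy":0,"wz":0},{"dx":9.5,"dy":-17.5,"dz":0,"wx":0,"wy":0,"wz":0},{"dx":11.5,"dy":-21,"dz":0,"wx":0,"wy":0,"wz":0},{"dx":13.5,"dy":-24.5,"dz":0,"wx":0,"wy":0,"wz":0},{"dx":15.5,"dy":-28,"dz":0,"wx":0,"wy":0,"wz":0}]' | egrep "pos"
python3 -m pendant '[{"dx":1.5,"dy":-3.5,"dz":0,"wx":0,"wy":0,"wz":0},{"dx":3,"dy":-7,"dz":0,"wx":0,"wy":0,"wz":0},{"dx":5,"dy":-10.5,"dz":0,"wx":0,"wy":0,"wz":0},{"dx":7,"dy":-13,"dz":0,"wx":0,"wy":0,"wz":0},{"dx":7,"dy":-13,"dz":0,"wx":0,"wy":0,"wz":0}]' | egrep "pos"
python3 - <<'E'
from plan import *
s=snap("10")
im=s["top"][0][110:290,150:510]; a=cv2.resize(im,(800,400),interpolation=cv2.INTER_CUBIC); cv2.imwrite("pics/c9.png",a[:,:,::-1])
P=cloud("top",s["top"][1])
def comps(nm,roi,lo,hi,mn=15):
    u0,v0,u1,v1=roi; Q=P[v0:v1,u0:u1]
    n,l,st,c=cv2.connectedComponentsWithStats(((Q[...,2]>lo)&(Q[...,2]<hi)).astype(np.uint8))
    for i in range(1,n):
        if st[i,4]>=mn:
            p=Q[l==i]; r=cv2.minAreaRect((p[:,:2]*1000).astype(np.float32)); print(nm,np.round(p.mean(0),4),np.round(r[0],1),np.round(r[1],1),round(r[2],1),st[i,4])
comps("ribs",(425,200,495,265),.025,.045); comps("items",(320,115,440,290),.055,.08); comps("stud/tab",(228,155,305,238),.042,.07)
comps("others",(310,105,350,155),.01,.06)
plan([])
E
```

```text
position: [0.5783, -0.1183, 0.0467]
ft_force: [-0.9, 1.1, 2.6]
position: [0.5785, -0.1184, 0.0463]
ft_force: [-0.0, -0.7, 0.0]
grip_width: 0.0729
gripper_force: 0.0
position: [0.5821, -0.1194, 0.1843]
ft_force: [1.6, -0.4, 0.8]
grip_width: 0.0854
gripper_force: 0.0
position: [0.4205, -0.399, 0.1764]
position: [0.3471, -0.5322, 0.1757]
ribs [ 0.4739 -0.3293  0.0353] [ 474.2 -330.8] [14.2 44.2] 80.5 86
ribs [ 0.4457 -0.3928  0.0345] [ 445.8 -393.8] [14.2 43.5] 83.7 92
items [ 0.7125 -0.1204  0.0642] [ 713.7 -120.2] [54.4 45.3] 87.2 310
items [ 0.6461 -0.1189  0.0648] [ 647.2 -119.5] [55.1 47.8] 89.6 313
items [ 0.5761 -0.1188  0.0647] [ 576.1 -119.5] [50.7 50.6] 44.6 277
stud/tab [0.6189 0.1801 0.0548] [618.7 179.8] [12.9 11.3] 2.9 22
stud/tab [0.5215 0.2033 0.0529] [522.1 203.6] [39.5  7.9] 75.4 45
others [0.7607 0.0123 0.0227] [762.6  12.9] [ 57.1 102.9] 64.2 628
now [ 0.3497 -0.5279  0.1758] xang 179.5 j [-1.11  0.45  0.1   1.23  0.   -1.1 ] t 42.4833
```

View pics/c9.png

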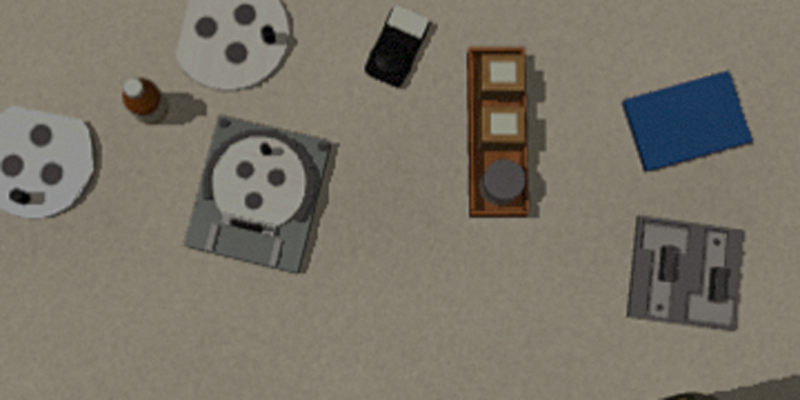

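Everything is in place: the bar is home, both clamps are seated, the three items stand in the box (tops at 65 mm) and the bystanders haven't moved. I'll check once for a stray fourth item and hand in.

```bash
python3 - <<'E'
from h import *
hid=0
for k in ("top","side"):
    P=cloud(k,np.load(f"pics/{k}_10.npy")); m=(P[...,2]>.052)&(P[...,2]<.07)&(P[...,0]>.15)&(P[...,0]<.85)&(abs(P[...,1])<.6)
    n,l,st,c=cv2.connectedComponentsWithStats(m.astype(np.uint8))
    for i in range(1,n):
        if st[i,4]>60:
            q=P[l==i].mean(0); ok=abs(q[1]+.119)<.03 and .54<q[0]<.76; print(k,q.round(3),st[i,4],ok); hid|=(not ok) and k=="top" and q[1]>-.45
print("stray",hid)
if not hid: print(hand_in())
E
```

```text
top [ 0.712 -0.12   0.064] 313 True
top [ 0.646 -0.119  0.064] 316 True
top [ 0.576 -0.119  0.064] 277 True
side [ 0.707 -0.115  0.061] 185 True
side [ 0.64  -0.113  0.061] 198 True
side [ 0.57  -0.113  0.062] 174 True
side [0.668 0.348 0.062] 130 False
stray 0
the job is handed in; nothing more can be done
None
```

I handed the job in at about 42 s on the robot clock: the holder's flat faces the bar and the bar is home, both clamps lie flat in the tray, and the two cartons and one jar that were out stand upright in the box; no verdict came back.

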